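# Lock the depth stop of the cap press with its jam nut

### The arm

A 6-joint arm with a two-finger parallel gripper is mounted at the origin on a cart in front of the work surface, level with it; the furniture and walls round the work are solid. World frame = base frame: x ahead of the robot, y to its left, z up, the work surface at z = 0. Lengths are in m, angles in rad, forces in N, time in s.
With the tool pointing down it reaches from about 0.25 to 0.775 m from the base axis. Payload 4 kg.
Tool frame: the origin (TCP) lies midway between the tips of the shut fingers; the grasp point (between the pads) lies 19 mm behind it; x points along the fingers, y is the direction in which the jaws open and shut, and the axes are right-handed (so a half turn about x gives the same grasp; the last joint's range is limited). The gripper opens to 94 mm and grips with 3 to 60 N. Pads are 16 mm wide; open, the fingers measure 119 mm over their backs; the gripper's body (75 mm by 177 mm) begins 78 mm behind the grasp point.
Start: joints at [-1.258, 0.087, 1.371, -0, 1.684, -0.103], TCP at [0.222, -0.503, 0.175] pointing down, gripper open.
Joint ranges: [-3.1, 3.1], [-0.76, 2.03], [0.27, 2.55], [-1.08, 4.22], [0.17, 2.65], [-2.57, 2.57]. Speed limits (rad/s): [2.79, 2.79, 3.14, 3.14, 3.14, 3.14].

### API

Orientations are given as [roll, pitch, yaw] about the fixed x, y, z axes, in that order (R = Rz(yaw) Ry(pitch) Rx(roll)).
In Python, from rig import robot, jaws, planner, optics gives the robot as it stands. Calls block until the motion is done:
- robot.movep(position, orientation): joint-space move of the TCP to a pose.
- robot.line_to(position, max_speed=0.15, frame=None): straight line of the TCP; frame=None keeps the orientation; max_speed is the mean speed in m/s.
- robot.goto_joints(angles): joint-space move.
- jaws.command_gripper(opening, strength=None): finger opening in m; strength is the grip in N (None keeps the last); returns when the fingers have stopped.
- robot.sleep(seconds).
- planner.inverse_kinematics(position, orientation): joint angles nearest the present ones, or None.
- optics.read_camera(name): name is "scene" or "top"; returns the picture (384x512x3 uint8, blue, green, red); there is no depth.
- optics.get_calibration(name): a dict with "fx", "fy", "cx", "cy" (pixels), "R" (3x3) and "t" (3): a world point X has camera coordinates R X + t. Camera axes: x right, y down, z forward; pixel columns grow to the right and rows downward; lengths in m; the calibration is good to about 2 mm. A picture is of the moment at which its call begins. get_calibration takes no time and is no camera call.
A pose or a line that the arm cannot do raises robot.MotionError and nothing moves.
- robot.close_job(): hands the job in, once; it reports no verdict.
Readings, each from a call of its own:
- robot.get_t(): time.
- robot.get_qpos(): joint angles.
- robot.get_joint_velocities(): joint speeds.
- robot.get_joint_torque(): joint torques, N m.
- robot.get_eef_pos(): TCP position.
- robot.get_tcp_rot(): TCP orientation.
- robot.get_contact_force(): force on the tool from outside, world axes, zero at the start.
- robot.get_torque(): the same for the moment, N m.
- robot.get_opening(): finger opening in m.
Only numpy, scipy, OpenCV 4.12 (cv2) and the standard library are available. Lean on these libraries where they do the work, as an engineer would, in place of code of your own. Each camera call takes 0.05 s, during which the arm holds its last target.

### The job

The depth stop of the small tube-cap press is set; now lock it. Fit the open-end spanner sideways on the lower, steel stop nut, flat on the press's top plate with its handle lying over the yellow mark, so that the handle can lean on the guide pillar beside it; then turn the brass jam nut above it clockwise, down on the spring washer, and tighten it to about 0.4 N·m, never beyond 0.6. The stop nut must not end up more than a twelfth of a turn from its setting; afterwards take the spanner off and lay it flat on the bench, well clear of the press, leaving the tweezers, the tally counter and the small amber bottle where they are.

Things in the scene. Friction and masses are not known exactly. Their poses are not given: they have to be found in the camera images.
- press_deck (a point): Small grey lever press, fixed: two plates 157 mm square joined by pillars, 150 mm high. This point is on the upper face of its top plate, on the axis of the vertical threaded stop rod (20 mm thick, ends 50 mm above the plate). z up
- pillar_top (a point): Middle of the top end of the steel guide pillar (16 mm diameter) standing 16 mm above the top plate, 82 mm from the rod; a second one stands opposite. The fitted spanner's handle clears it by 2 to 8 mm and swings on to it, clockwise from above, as the jam nut is tightened; the stop nut turns along by 0.15 to 0.35 rad
- stop_nut_mid (a point): Lower, steel hexagon nut standing on the top plate: 30 mm across flats, 20 mm tall; drag only 0.06 N·m, so the jam nut drags it round unless held. Point on the rod's axis 4 mm above the plate. x axis: parallel to two flats, away from the corner with the yellow mark (corners at +x and -x). The spanner is fitted when its x axis is along this one and its jaw point coincides with this point
- stop_nut_mark (a point): The nut's corner with the yellow mark, 10 mm above the top plate; a yellow line on the plate lies at the same angle, give or take 2 degrees
- washer_end (a point): Split end of the dark spring washer between the nuts (4 mm thick), 15 mm from the axis, 22 mm above the plate; unloaded it stands at the stop nut's -x side. The jam nut, once down on it, winds it clockwise (to the stop nut's +y) from 0.15 N·m on, 0.6 N·m more per rad; past 0.95 rad it is spoiled. A torque read at rest can be up to 0.15 N·m lower. Released, it keeps about 0.25 rad
- jam_nut_mid (a point): Middle of the large brass jam nut on top: hexagon 36 mm across flats, 14 mm tall; this point is 31 mm above the top plate, the rod ends 19 mm above it. x axis: towards a corner, two flats are parallel to it (and so at every 60 degrees). It turns freely (0.02 N·m) for 0.7 to 2.3 rad clockwise seen from above, then meets the washer; it does not visibly move up or down
- spanner_jaw (a point): Open-end steel spanner, 8 mm thick, 180 mm long, 0.18 to 0.27 kg. Point in the middle of its jaws, half-way up its thickness; x axis out of the mouth, z up as it lies. Mouth 31.5 mm wide with flared tips that end 15 mm ahead of this point, bottom of the mouth 18 mm behind it, head 54 mm wide, ending 32 mm behind
- spanner_grip (a point): Point to grasp on the spanner's handle (14 mm wide, 8 mm thick), 124 mm behind the jaw point, half-way up; when the spanner is fitted this point overhangs the plate's edge in front of the press
- tweezers: Steel tweezers lying on the bench, 124 mm; bystander
- tally: Grey hand tally counter, 66x58x25 mm; bystander
- oil_bottle: Small amber bottle with a black cap, 31 mm across, 62 mm tall; origin at the middle of its foot; bystander

How it is judged:
By the outcome, as a careful person would: the job done as asked, in the order asked, and still so for the second after the job is handed in, with the robot touching nothing.
It also fails if it takes over 72 s, if anything falls off the work surface, if the arm or the gripper's body presses on something with over 40 N, if the wrist force passes 120 N, or if a joint passes its speed limit or range.

## Working session

There is one attempt and no reset: what is moved stays moved. The work goes in short steps, each a Python script; the robot and the scene stay as the last script left them, time stands still between calls to the robot, and variables do not carry over. Pictures are saved under pics/ and viewed, and the job is handed in when it is done.

```bash
ls; mkdir -p pics; python3 - <<'E'
from rig import robot, jaws, planner, optics
import cv2
for n in ["scene","top"]:
    im=optics.read_camera(n); cv2.imwrite(f"pics/{n}0.png",im)
    c=optics.get_calibration(n); print(n,{k:(v if not hasattr(v,'round') else v.round(4) if hasattr(v,'tolist') else v) for k,v in c.items()})
print(robot.get_t(),robot.get_tcp_rot(),robot.get_contact_force(),robot.get_torque())
E
```

```text
pics
scene {'fx': 427.16052732791206, 'fy': 427.16052732791206, 'cx': 251.13191881048107, 'cy': 191.4969860503412, 'R': array([[ 0.7296, -0.6838,  0.0129],
       [-0.3107, -0.3482, -0.8844],
       [ 0.6092,  0.6412, -0.4665]]), 't': array([-0.4858,  0.2677,  1.0983])}
top {'fx': 402.89504182345166, 'fy': 402.89504182345166, 'cx': 250.70644577235305, 'cy': 190.61438017703708, 'R': array([[ 0.0172, -0.9997, -0.0164],
       [-0.9917, -0.015 , -0.1277],
       [ 0.1274,  0.0184, -0.9917]]), 't': array([-0.1072,  0.5683,  1.3379])}
0.1 [-1.66682511  1.56880193  1.89061428] [ 0.18166141 -0.14930355 -0.39328093] [-0.01558084  0.01890182  0.01011287]
```

View pics/scene0.png

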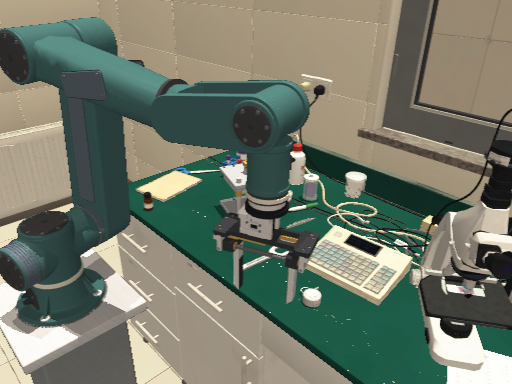

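View pics/top0.png

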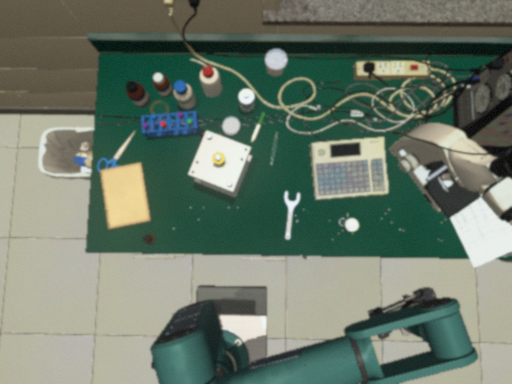

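The top view shows the press near (220,162), the spanner at (291,190)–(288,238), the tweezers near (273,150), the counter at (351,224) and the bottle at (149,239). The arm hides the press in the scene view, so I'll zoom in and then move the arm.

```bash
python3 - <<'E'
import cv2
im=cv2.imread("pics/top0.png")
a=cv2.resize(im[120:210,175:270],None,fx=6,fy=6,interpolation=cv2.INTER_CUBIC)
cv2.imwrite("pics/top0_press.png",a)
b=cv2.resize(im[180:250,260:330],None,fx=7,fy=7,interpolation=cv2.INTER_CUBIC)
cv2.imwrite("pics/top0_sp.png",b)
E
cat > h.py <<'E'
import numpy as np, cv2
from rig import robot, jaws, planner, optics
C={n:optics.get_calibration(n) for n in("scene","top")}
def ray(n,u,v):
    c=C[n];R=np.array(c["R"]);t=np.array(c["t"])
    d=R.T@np.array([(u-c["cx"])/c["fx"],(v-c["cy"])/c["fy"],1.0]);return -R.T@t,d/np.linalg.norm(d)
def onz(n,u,v,z):
    o,d=ray(n,u,v);return o+d*(z-o[2])/d[2]
def proj(n,X):
    c=C[n];p=np.array(c["R"])@np.array(X)+np.array(c["t"]);return np.array([c["fx"]*p[0]/p[2]+c["cx"],c["fy"]*p[1]/p[2]+c["cy"]])
def tri(a,b):
    o1,d1=ray("top",*a);o2,d2=ray("scene",*b)
    s=np.linalg.lstsq(np.c_[d1,-d2],o2-o1,rcond=None)[0]
    p,q=o1+d1*s[0],o2+d2*s[1];return (p+q)/2,np.linalg.norm(p-q)
E
python3 - <<'E'
from h import *
for u,v,z in [(220,158,.19),(291,200,.004),(288,238,.004),(149,239,.06),(351,224,.02)]: print(onz("top",u,v,z).round(3))
E
```

```text
[ 0.649 -0.005  0.19 ]
[ 0.543 -0.238  0.004]
[ 0.412 -0.228  0.004]
[0.4   0.235 0.06 ]
[ 0.463 -0.44   0.02 ]
```

View pics/top0_press.png

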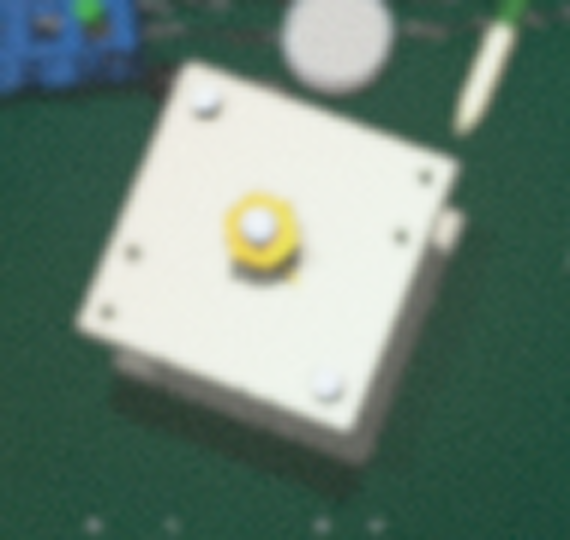

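View pics/top0_sp.png

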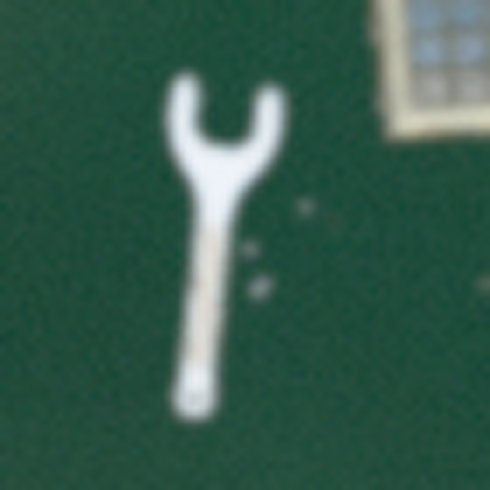

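```bash
python3 - <<'E'
from h import *
R=robot.get_tcp_rot()
robot.movep([0.15,-0.32,0.4],R)
q=np.array(robot.get_qpos()); q[0]=1.1; robot.goto_joints(q)
print(robot.get_t(),robot.get_eef_pos())
for n in("scene","top"):
    ims=[optics.read_camera(n).astype(np.float32) for _ in range(4)]
    im=np.mean(ims,0).astype(np.uint8); cv2.imwrite(f"pics/{n}1.png",im)
s=cv2.imread("pics/scene1.png")
u,v=proj("scene",[.649,-.005,.15]).astype(int);print(u,v)
cv2.imwrite("pics/scene1_press.png",cv2.resize(s[v-50:v+50,u-60:u+60],None,fx=6,fy=6,interpolation=cv2.INTER_CUBIC));print(u-60,v-50)
u,v=proj("scene",[.47,-.23,.0]).astype(int)
cv2.imwrite("pics/scene1_sp.png",cv2.resize(s[v-50:v+50,u-60:u+60],None,fx=6,fy=6,interpolation=cv2.INTER_CUBIC));print(u-60,v-50)
E
```

```text
3.5917 [0.10856431 0.33685322 0.39820499]
249 171
189 121
196 211
```

View pics/scene1_press.png

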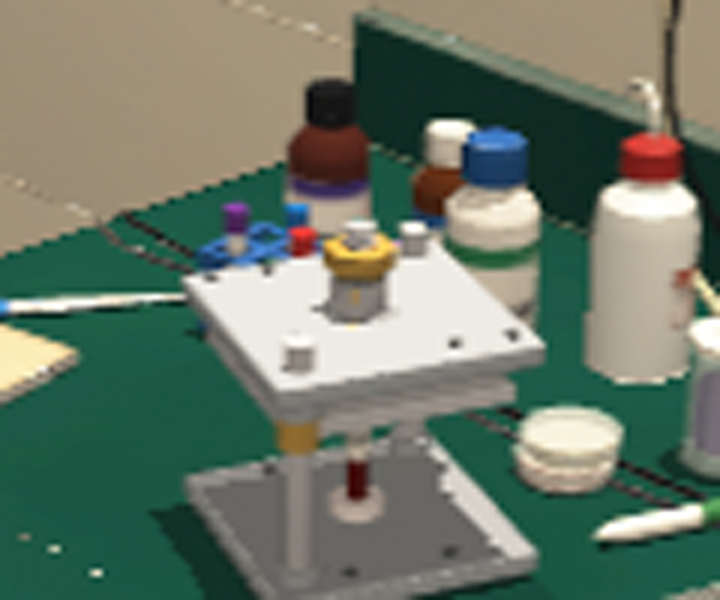

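View pics/scene1_sp.png

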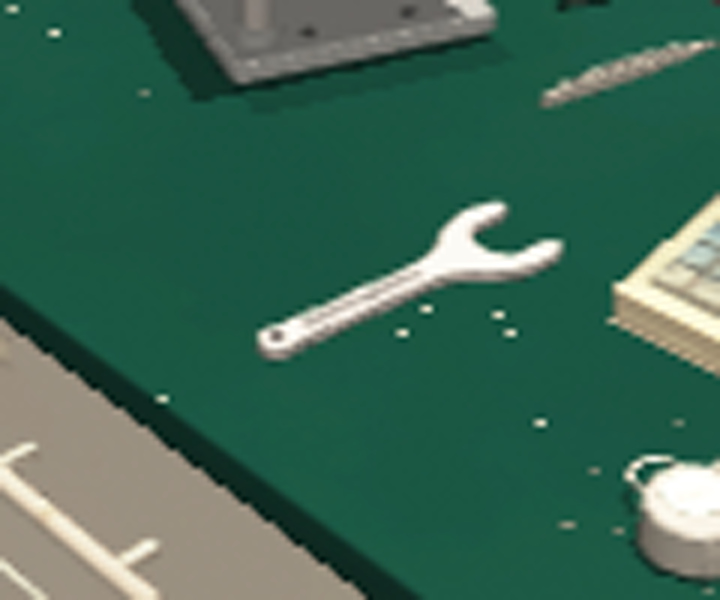

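The scene view is now clear. The jam nut is brass at about crop (360,258), the front pillar is at (299,352), the yellow mark line at (353,322), and the spanner lies flat with its mouth towards the upper right. Next I'll measure these.

```bash
python3 - <<'E'
from h import *
t=cv2.imread("pics/top1.png");s=cv2.imread("pics/scene1.png")
cv2.imwrite("pics/top1_press.png",cv2.resize(t[132:197,185:255],None,fx=9,fy=9,interpolation=cv2.INTER_CUBIC))
cv2.imwrite("pics/scene1_nut.png",cv2.resize(s[150:190,225:275],None,fx=14,fy=14,interpolation=cv2.INTER_CUBIC))
# plate
hsv=cv2.cvtColor(t,cv2.COLOR_BGR2HSV)
roi=np.zeros(t.shape[:2],np.uint8);roi[125:200,180:258]=255
m=((hsv[...,2]>185)&(hsv[...,1]<60)&(roi>0)).astype(np.uint8)*255
m=cv2.morphologyEx(m,cv2.MORPH_CLOSE,np.ones((9,9)))
cs=cv2.findContours(m,0,cv2.CHAIN_APPROX_NONE)[0];c=max(cs,key=cv2.contourArea)
P=np.array([onz("top",u,v,.15)[:2] for u,v in c[:,0]],np.float32)
r=cv2.minAreaRect(P*1000);print("plate",r)
# spanner top
m=((hsv[...,2]>130)&(hsv[...,1]<90)).astype(np.uint8);m[:185]=0;m[245:]=0;m[:,:275]=0;m[:,305:]=0
c=max(cv2.findContours(m,0,cv2.CHAIN_APPROX_NONE)[0],key=cv2.contourArea)
P=np.array([onz("top",u,v,.008)[:2] for u,v in c[:,0]],np.float32)*1000
print("sp top",cv2.minAreaRect(P))
hs=cv2.cvtColor(s,cv2.COLOR_BGR2HSV)
m=((hs[...,2]>120)&(hs[...,1]<90)).astype(np.uint8);m2=np.zeros_like(m);m2[240:275,235:295]=m[240:275,235:295]
c=max(cv2.findContours(m2,0,cv2.CHAIN_APPROX_NONE)[0],key=cv2.contourArea)
P2=np.array([onz("scene",u,v,.006)[:2] for u,v in c[:,0]],np.float32)*1000
print("sp scene",cv2.minAreaRect(P2))
np.savez("sp.npz",P=P,P2=P2)
def tipsend(P):
    (cx,cy),_,_=cv2.minAreaRect(P)
    # handle axis: points in middle of handle
    vx,vy,x0,y0=cv2.fitLine(P,cv2.DIST_L2,0,.01,.01).ravel()
    if vx<0:vx,vy=-vx,-vy
    a=(P-[x0,y0])@[vx,vy]; b=(P-[x0,y0])@[-vy,vx]
    k=a.min(); sel=(a>k+15)&(a<k+95)
    f=np.polyfit(a[sel],b[sel],1); print("yaw0",np.degrees(np.arctan2(vy,vx)),"len",a.max()-a.min(),"handle slope corr",np.degrees(np.arctan(f[0])))
    yaw=np.arctan2(vy,vx)+np.arctan(f[0]); d=np.array([np.cos(yaw),np.sin(yaw)]);n=np.array([-d[1],d[0]])
    a=P@d;b=P@n; sel=(a>a.min()+15)&(a<a.min()+95); hb=(b[sel].max()+b[sel].min())/2
    print("yaw",np.degrees(yaw),"tail",(d*a.min()+n*b[sel].mean()),"mean b",b[sel].mean(),hb,"width",np.ptp(b[sel]),"len",np.ptp(a))
    mid=(a.max()+a.min())/2
    print("jaw est",d*(mid+75)+n*b[sel].mean(),"headcentre b",(b.max()+b.min())/2, "headw",np.ptp(b))
tipsend(P);tipsend(P2)
E
```

```text
plate ((672.6644287109375, -13.067535400390625), (162.76727294921875, 204.35104370117188), 69.3368148803711)
sp top ((491.35186767578125, -241.4097900390625), (165.5404510498047, 55.40644836425781), 0.38101211190223694)
sp scene ((489.24725341796875, -239.31825256347656), (59.832035064697266, 167.6935577392578), 86.19844818115234)
yaw0 -5.6587763 len 165.84894 handle slope corr -0.665739305789112
yaw -6.32451602842518 tail [ 408.09491418 -224.2451766 ] mean b -177.9248269460048 -177.70379881044283 width 18.593779523310133 len 166.12087825305423
jaw est [ 565.19338337 -241.65705174] headcentre b -177.93194252162914 headw 56.93923774227159
yaw0 -6.9707613 len 168.43567 handle slope corr 0.5553023618275239
yaw -6.415459358380082 tail [ 406.38891478 -227.75711978] mean b -180.92215679216358 -181.10357897570188 width 21.855196573843557 len 168.3428187315247
jaw est [ 564.56356203 -245.54246563] headcentre b -180.23938675343237 headw 60.281741842780974
```

View pics/top1_press.png

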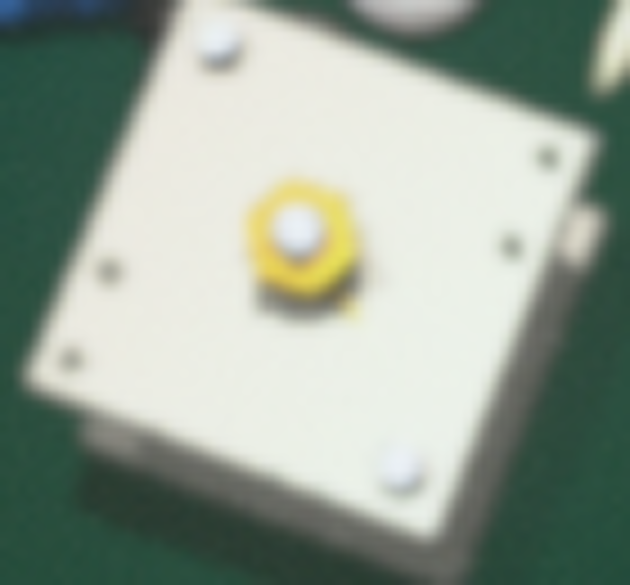

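View pics/scene1_nut.png

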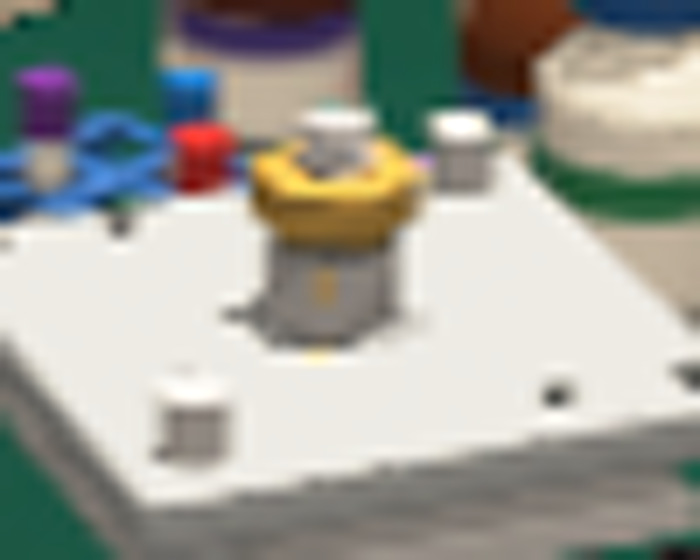

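The scene nut crop shows the rod top at (337,122), the pillar tops at (197,388) and (462,124), the mark on the nut corner at (325,287) and the plate line at (318,355). In the top crop the rod top is at (297,230), the pillars at (217,43) and (401,470), and the line at (349,310).

```bash
python3 - <<'E'
from h import *
T=lambda x,y:((x+.5)/9-.5+185,(y+.5)/9-.5+132)
S=lambda x,y:((x+.5)/14-.5+225,(y+.5)/14-.5+150)
rod=tri(T(297,230),S(337,122));pn=tri(T(401,470),S(197,388));pf=tri(T(217,43),S(462,124))
for n,x in zip(("rod","pn","pf"),(rod,pn,pf)):print(n,x[0].round(4),round(x[1],4))
c=(pn[0]+pf[0])/2;print("mid",c, "dist",np.linalg.norm(pn[0]-pf[0]), "pillar dir",np.degrees(np.arctan2(*(pn[0]-pf[0])[1::-1])))
for n,p in (("top rod@.2",onz("top",*T(297,230),.2)),("scene rod",onz("scene",*S(337,122),.2)),
 ("top pm",(onz("top",*T(401,470),.166)+onz("top",*T(217,43),.166))/2),("sc pm",(onz("scene",*S(197,388),.166)+onz("scene",*S(462,124),.166))/2),
 ("line top",onz("top",*T(349,310),.15)),("line sc",onz("scene",*S(318,355),.15)),("mark sc",onz("scene",*S(325,287),.16))):print(n,p.round(4))
# plate corners top: 
tc=[T(185,-5),T(598,135),T(437,542),T(25,378)]
pc=np.array([onz("top",*a,.15) for a in tc]);print("plate c",pc.mean(0),pc.round(4).tolist())
for a in((287.7,240),(292.6,190.3)):print(onz("top",*a,.008))
E
```

```text
rod [0.651  0.0011 0.1971] 0.0016
pn [ 0.5747 -0.0342  0.165 ] 0.0029
pf [0.7242 0.0341 0.1648] 0.002
mid [ 6.49466744e-01 -1.25363099e-05  1.64933018e-01] dist 0.16432593044131952 pillar dir -155.43576375454174
top rod@.2 [0.6497 0.0013 0.2   ]
scene rod [ 0.647  -0.0043  0.2   ]
top pm [0.6483 0.0007 0.166 ]
sc pm [ 0.6489 -0.0024  0.166 ]
line top [ 0.6321 -0.0126  0.15  ]
line sc [ 0.6295 -0.0174  0.15  ]
mark sc [ 0.6417 -0.0066  0.16  ]
plate c [0.64940979 0.00123738 0.15      ] [[0.7447, 0.0486, 0.15], [0.6959, -0.0987, 0.15], [0.5507, -0.0452, 0.15], [0.6063, 0.1003, 0.15]]
[ 0.40514891 -0.22691342  0.008     ]
[ 0.57674895 -0.24296389  0.008     ]
```

```bash
cat >> h.py <<'E'
PI=np.pi
ROD=np.array([.6490,.0005]); NY=np.radians(38.2)
def d2(a): return np.array([np.cos(a),np.sin(a)])
def snap(tag,box=None,n=3,f=8,cams=("scene","top")):
    for c in cams:
        im=np.mean([optics.read_camera(c).astype(np.float32) for _ in range(n)],0).astype(np.uint8)
        cv2.imwrite(f"pics/{tag}_{c}_full.png",im)
        if box is not None:
            u,v=np.round(proj(c,box)).astype(int); w,h=800//f//2,600//f//2
            x0,y0=max(u-w,0),max(v-h,0)
            cv2.imwrite(f"pics/{tag}_{c}.png",cv2.resize(im[y0:y0+2*h,x0:x0+2*w],None,fx=f,fy=f,interpolation=cv2.INTER_CUBIC)); print(c,"origin",x0,y0)
E
python3 - <<'E'
from h import *
for fl in (0,PI):
    for p,y in (((.445,-.2286,.002),np.radians(-6.3)),((*(ROD-.116*d2(NY)),.152),NY),((*(ROD-.15*d2(NY)),.25),NY)):
        print(fl,planner.inverse_kinematics(p,[0,PI/2,y+fl]))
for k in range(-3,3):
    print(k,planner.inverse_kinematics((*ROD,.168),[0,PI/2,NY+k*PI/3]))
print(robot.get_qpos())
E
```

```text
0 [-0.58793241  0.07966494  1.73204907  0.          1.32987864 -2.048773  ]
0 [-0.22782711  0.12024609  1.3800101   0.          1.64133647 -2.46533921]
0 [-0.27718248  0.06051938  1.25188112  0.          1.82919215 -2.51469458]
3.141592653589793 [-5.87932412e-01  7.96649430e-02  1.73204907e+00 -4.44089210e-16
  1.32987864e+00  1.09281966e+00]
3.141592653589793 [-2.27827112e-01  1.20246089e-01  1.38001010e+00 -4.44089210e-16
  1.64133647e+00  6.76253441e-01]
3.141592653589793 [-2.77182483e-01  6.05193800e-02  1.25188112e+00 -4.44089210e-16
  1.82919215e+00  6.26898070e-01]
-3 [-8.65515836e-02  3.11513364e-01  1.12101971e+00 -4.44089210e-16
  1.70905958e+00  8.17528969e-01]
-2 [-8.65515836e-02  3.11513364e-01  1.12101971e+00 -4.44089210e-16
  1.70905958e+00 -2.29668582e-01]
-1 [-8.65515836e-02  3.11513364e-01  1.12101971e+00 -4.44089210e-16
  1.70905958e+00 -1.27686613e+00]
0 [-0.08655158  0.31151336  1.12101971  0.          1.70905958 -2.32406368]
1 None
2 [-0.08655158  0.31151336  1.12101971  0.          1.70905958  1.86472652]
[ 1.09938476e+00 -2.71218326e-01  1.25207258e+00 -8.43699053e-05
  2.16540441e+00 -1.38274272e-01]
```

```bash
python3 - <<'E'
from h import *
y=np.radians(-6.3)+PI; g=np.array([.560,-.242])-.116*d2(np.radians(-6.3))
robot.movep([*g,.25],[0,PI/2,y])
jaws.command_gripper(.04,50)
robot.line_to([*g,.05],.25)
print(robot.get_t(),robot.get_eef_pos(),robot.get_opening(),robot.get_contact_force())
snap("a",[*g,.01],2)
E
```

```text
8.2917 [ 0.44568879 -0.22994186  0.05149902] 0.04024918308876394 [0.07357595 0.4021067  1.1290874 ]
scene origin 200 225
top origin 238 191
```

View pics/a_scene.png

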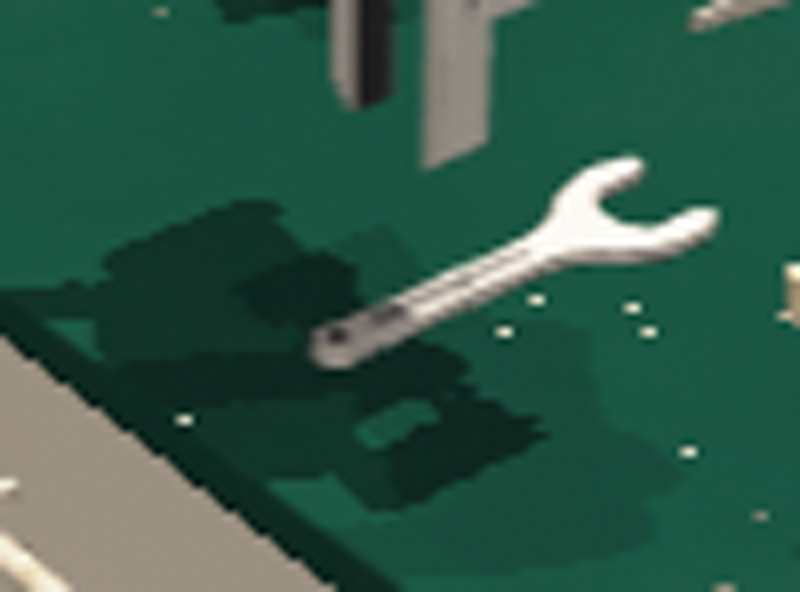

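View pics/a_top.png

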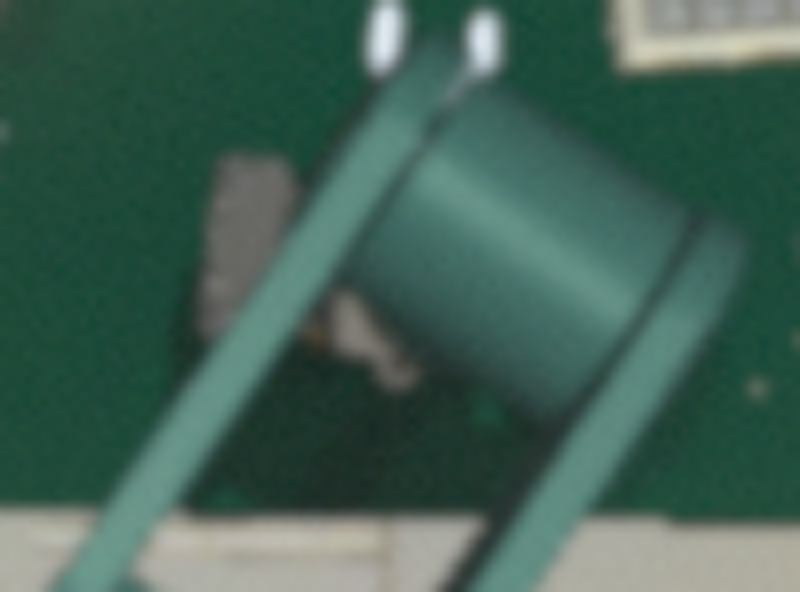

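The scene view shows the open fingers straddling the handle, with their tips at crop (370,105) and (455,155), so I'll descend and grip.

```bash
python3 - <<'E'
from h import *
print(proj("scene",robot.get_eef_pos()))
p=robot.get_eef_pos()
g=np.array([.560,-.242])-.116*d2(np.radians(-6.3))
robot.line_to([*g,.003],.1)
print(robot.get_eef_pos(),robot.get_contact_force())
jaws.command_gripper(.0,60)
print(robot.get_opening(),robot.get_contact_force())
robot.line_to([*g,.08],.15)
print(robot.get_t(),robot.get_eef_pos(),robot.get_contact_force(),robot.get_torque(),robot.get_opening())
snap("b",[.5,-.24,.08],2,cams=("scene",))
E
```

```text
[250.20122612 249.75928305]
[ 0.44489529 -0.22941808  0.0032163 ] [ 0.35004555  0.44351148 -0.11653026]
0.0005825102226665342 [ 0.26153658 -0.34973787  0.2301472 ]
10.5167 [ 0.44424467 -0.22897964  0.07929116] [-0.13696834  0.46086343 -0.93500529] [ 0.05451665  0.04520279 -0.0013241 ] 0.0002458683367978469
scene origin 217 199
```

View pics/b_scene.png

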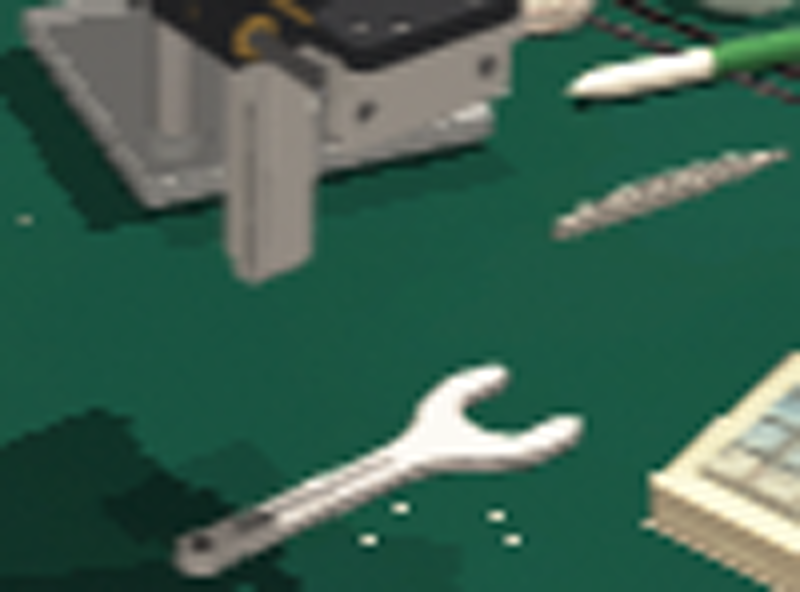

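The jaws shut fully and missed: the tips, at crop (265,280), are too high above the spanner. I'll compare the tip pixel with the projected TCP.

```bash
python3 - <<'E'
from h import *
p=np.array(robot.get_eef_pos());print(p,proj("scene",p),"seen tip",(265.5/8-.5+217,280.5/8-.5+199))
for dz in(.01,.019,.03):print(dz,proj("scene",p+[0,0,dz]))
print(robot.get_tcp_rot(),robot.get_qpos())
E
```

```text
[ 0.44368761 -0.22862955  0.07832246] [249.40094867 242.0222178 ] seen tip (249.6875, 233.5625)
0.01 [249.44080732 239.02246073]
0.019 [249.47695033 236.30234133]
0.03 [249.52147696 232.95127245]
[-0.46999139  1.56763731  2.56161919] [-5.89426733e-01  1.66359380e-02  1.63775912e+00 -2.99594154e-05
  1.49035647e+00  1.09135412e+00]
```

View pics/b_scene_full.png

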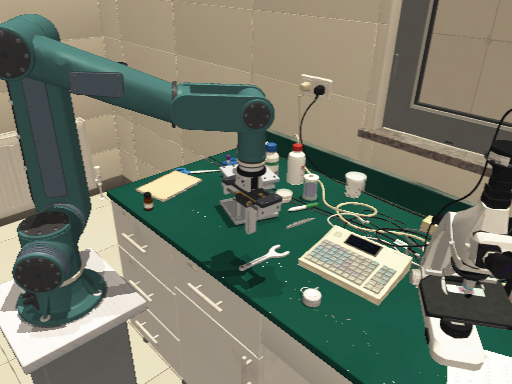

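```bash
python3 - <<'E'
from h import *
jaws.command_gripper(.04,60)
g=np.array([.560,-.242])-.116*d2(np.radians(-6.3))
robot.line_to([*g,.004],.15)
print(robot.get_t(),robot.get_eef_pos(),proj("scene",robot.get_eef_pos()))
snap("c",[.46,-.24,.03],2,cams=("scene",))
E
```

```text
12.05 [ 0.44514776 -0.22958067  0.00456753] [249.71746556 263.37888351]
scene origin 206 219
```

View pics/c_scene.png

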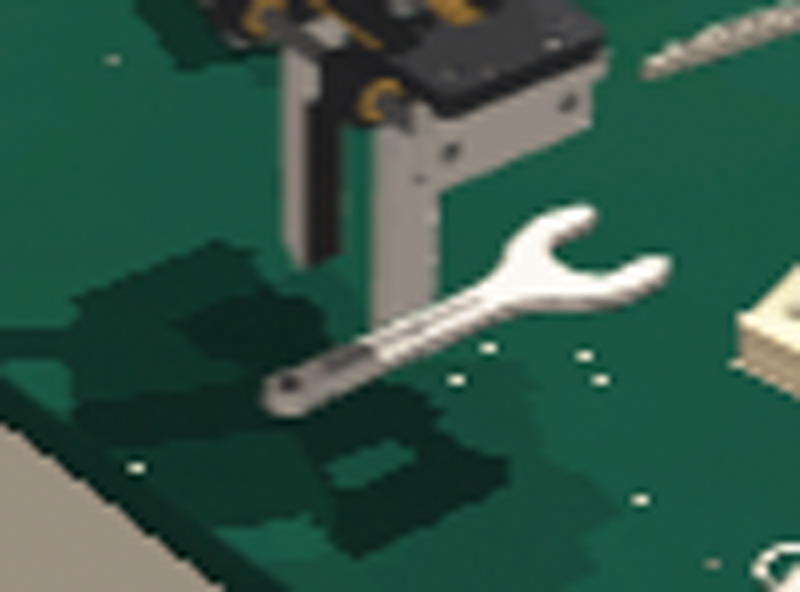

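```bash
python3 - <<'E'
from h import *
# picture a: TCP .4457,-.2299,.0515 ; top body left part crop8 origin 238,191
x,y=205/8+238,155/8+191; print("seen corners UL",(205/8+237.6,155/8+190.6),"LL",(205/8+237.6,335/8+190.6))
for z in(.15,.2,.25):
  for sx in(.0375,-.0375):
    d=d2(np.radians(-6.3));n=np.array([-d[1],d[0]])
    q=np.array([.4457,-.2299])+sx*d+.0885*n;print(z,sx,proj("top",[*q,z]))
print("scene tip mid @bench",onz("scene",249.9,256.5,.004),"a tip",onz("scene",250.6,241.9,.0515), onz("scene",249.7,233.6,.0783))
E
```

```text
seen corners UL (263.225, 209.975) LL (263.225, 232.475)
0.15 0.0375 [265.15899831 210.83247932]
0.15 -0.0375 [262.17814582 234.96662013]
0.2 0.0375 [265.4812272  209.52381037]
0.2 -0.0375 [262.37873794 234.65297954]
0.25 0.0375 [265.83124007 208.10230232]
0.25 -0.0375 [262.5967677  234.31207392]
scene tip mid @bench [ 0.46835346 -0.20546852  0.004     ] a tip [ 0.47342372 -0.20218875  0.0515    ] [ 0.47310077 -0.19827791  0.0783    ]
```

View pics/a_top_full.png

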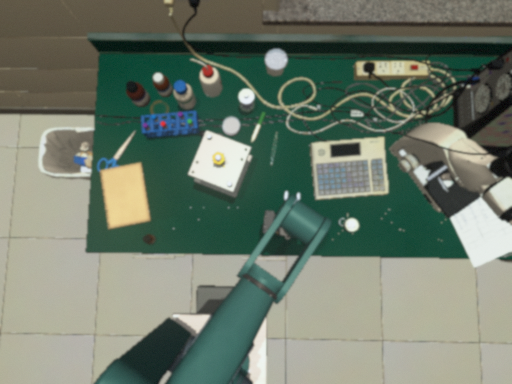

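The top view puts the gripper body where the TCP says it should be. The scene view puts the tips about 20–28 mm above the reported TCP, so the offset looks vertical. I'll probe downwards in small steps, watching the force.

```bash
python3 - <<'E'
from h import *
g=np.array([.560,-.242])-.116*d2(np.radians(-6.3))
f0=robot.get_contact_force()[2]
for z in np.arange(.001,-.032,-.003):
    robot.line_to([*g,z],.1)
    f=robot.get_contact_force();p=robot.get_eef_pos();print(round(z,3),p.round(4),f.round(2))
    if abs(f[2]-f0)>4: break
print(robot.get_t())
E
```

```text
0.001 [ 0.4449 -0.2294  0.0014] [ 0.44 -0.05 -1.03]
-0.002 [ 0.4445 -0.2291 -0.0022] [0.07 0.06 0.14]
-0.005 [ 0.4445 -0.2291 -0.0053] [ 0.99  0.23 -0.54]
-0.008 [ 0.4445 -0.2291 -0.0083] [-0.74  0.43 -0.47]
-0.011 [ 0.4445 -0.2291 -0.0113] [1.04 0.27 0.67]
-0.014 [ 0.4445 -0.2291 -0.0143] [-0.95 -0.51 -0.23]
-0.017 [ 0.4445 -0.2291 -0.0173] [-0.23  0.21  0.47]
-0.02 [ 0.4445 -0.2291 -0.0203] [ 0.44 -0.31  0.34]
-0.023 [ 0.4445 -0.2291 -0.0233] [-0.22  0.74  0.39]
-0.026 [ 0.4445 -0.2291 -0.0263] [ 0.45  0.12 -0.77]
-0.029 [ 0.4445 -0.2291 -0.0293] [-0.79 -0.83  0.  ]
14.9
```

```bash
python3 - <<'E'
from h import *
snap("d",[.46,-.24,.0],2,cams=("scene","top"))
print(robot.get_qpos())
E
```

```text
scene origin 206 227
top origin 241 187
[-5.89362197e-01  1.13465450e-01  1.76310769e+00  2.45416010e-05
  1.26481034e+00  1.09138069e+00]
```

View pics/d_scene.png

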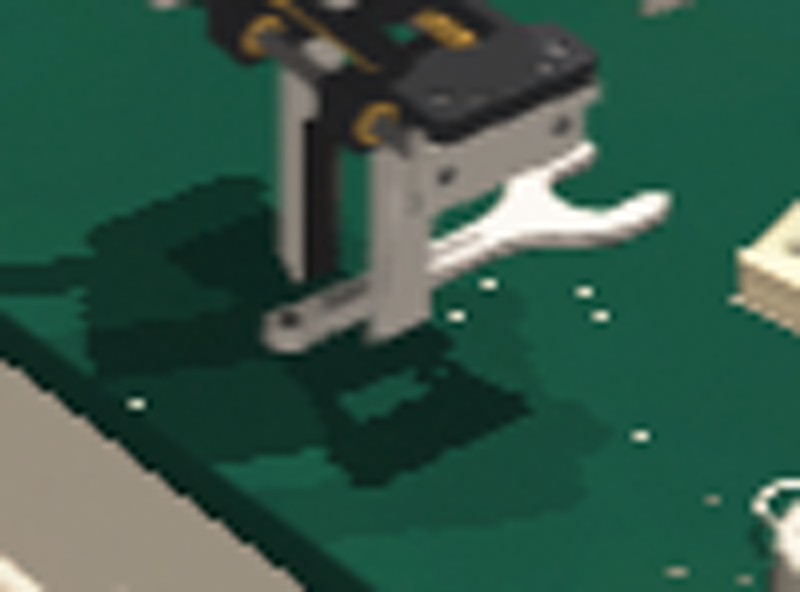

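View pics/d_top.png

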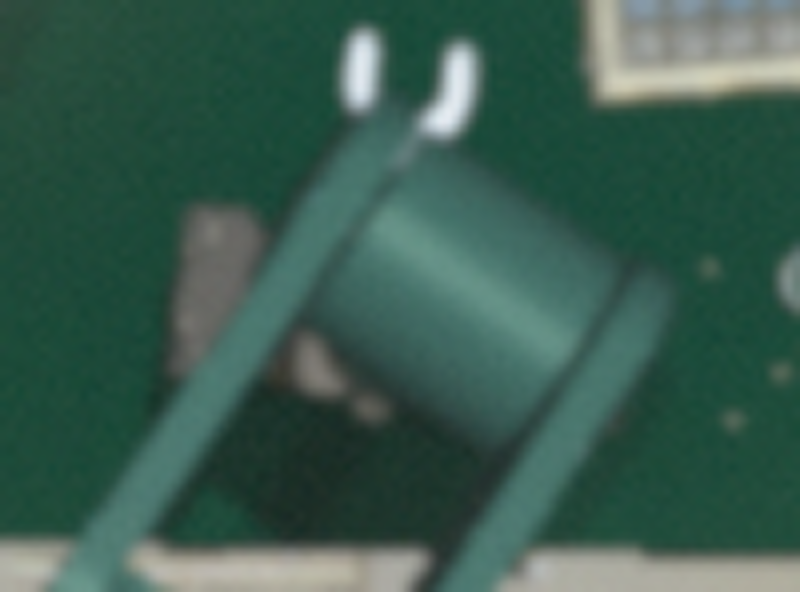

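The fingers now straddle the handle with their tips just above the bench, near crop (315,285) and (395,335). I'll keep probing to contact.

```bash
python3 - <<'E'
from h import *
g=np.array([.560,-.242])-.116*d2(np.radians(-6.3))
for z in np.arange(-.031,-.046,-.002):
    robot.line_to([*g,z],.1)
    f=robot.get_contact_force();print(round(z,3),robot.get_eef_pos().round(4),f.round(2))
    if abs(f[2])>3: break
print(robot.get_t())
E
```

```text
-0.031 [ 0.4452 -0.2296 -0.0302] [-1.56  0.37  3.19]
15.35
```

Contact came at a reported z of -0.030, so real height is the reported z plus 30 mm. I'll work with that offset, grip and lift.

```bash
cat >> h.py <<'E'
ZO=-.030   # commanded z = real z + ZO
E
python3 - <<'E'
from h import *
g=np.array([.560,-.242])-.116*d2(np.radians(-6.3))
robot.line_to([*g,.0015+ZO],.1)
jaws.command_gripper(.0,60)
print(robot.get_opening(),robot.get_contact_force())
robot.line_to([*g,.06],.2)
print(robot.get_t(),robot.get_eef_pos(),robot.get_contact_force(),robot.get_torque(),robot.get_opening())
snap("e",[.5,-.24,.08],2,cams=("scene",))
E
```

```text
0.012904348667429427 [ 0.96569597 -1.28230661 -1.50295897]
16.7417 [ 0.44394431 -0.22874532  0.05891576] [-1.35599875  0.60920239 -3.43928736] [ 0.03396348  0.18510601 -0.02330869] 0.013132017222223671
scene origin 217 199
```

View pics/e_scene.png

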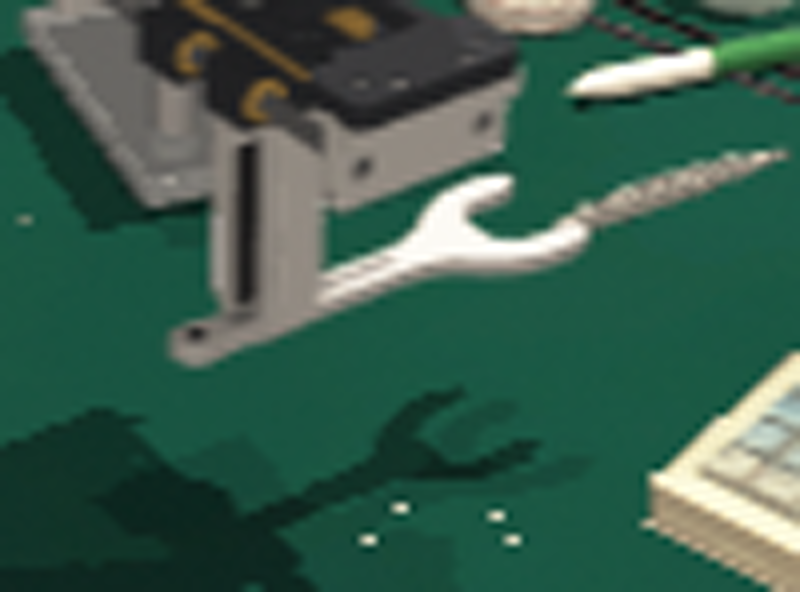

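The spanner is held firmly and only slightly drooped: tail at (190,345), mouth around (550,205). Next is a hover above the fit line, then a check by camera.

```bash
python3 - <<'E'
from h import *
g=np.array([.560,-.242])-.116*d2(np.radians(-6.3))
robot.line_to([*g,.24+ZO],.3)
G=ROD-(.116+.035)*d2(NY)
robot.movep([*G,.24+ZO],[0,PI/2,NY+PI])
robot.line_to([*G,.188+ZO],.15)
print(robot.get_t(),robot.get_eef_pos(),robot.get_contact_force(),robot.get_torque(),robot.get_opening())
snap("f",[.62,-.02,.18],3,f=10)
E
```

```text
18.675 [ 0.52988853 -0.0938584   0.15793647] [ 0.6261147   0.14889187 -1.43982162] [-0.08892638  0.06821496 -0.00475812] 0.013112801740997488
scene origin 206 138
top origin 185 138
```

View pics/f_scene.png

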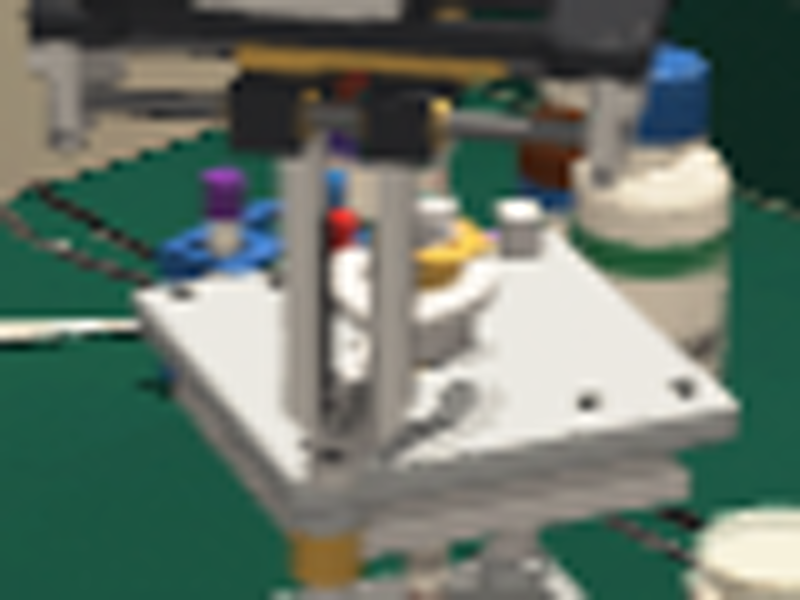

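View pics/f_top.png

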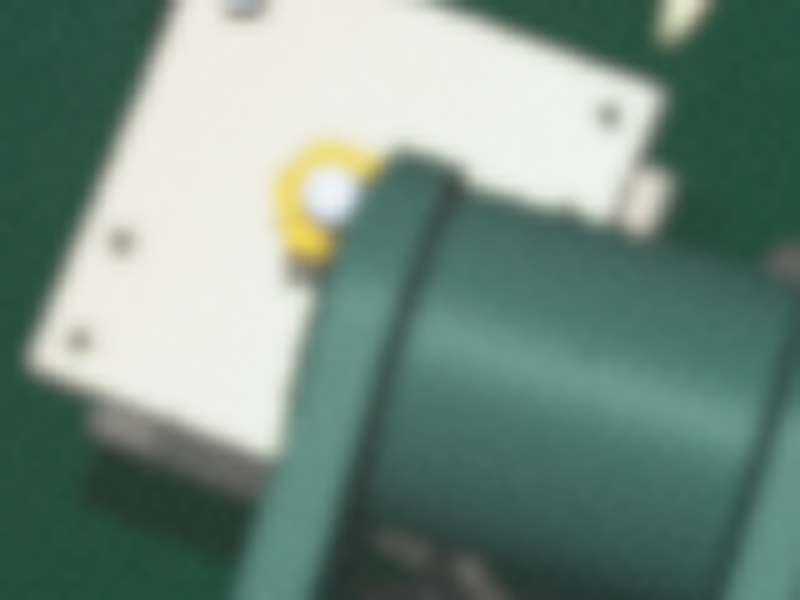

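```bash
python3 - <<'E'
from h import *
im=cv2.imread("pics/f_scene_full.png")
cv2.imwrite("pics/f_zoom.png",cv2.resize(im[150:190,225:270],None,fx=15,fy=15,interpolation=cv2.INTER_CUBIC))
d=d2(NY);n=np.array([-d[1],d[0]])
for z in (.186,.180):
  for s in(.0215,-.0215):
    p=proj("scene",[*(ROD-.020*d+s*n),z]);print(z,s,p,(p-[225,150]+.5)*15)
print((proj("scene",[*ROD,.2])-[225,150]+.5)*15)
E
```

```text
0.186 0.0215 [240.52942232 163.53467173] [240.44133482 210.52007594]
0.186 -0.0215 [253.57836532 164.50371224] [436.17547974 225.05568364]
0.18 0.0215 [240.52698022 165.21532393] [240.40470326 235.729859  ]
0.18 -0.0215 [253.54963326 166.18902453] [435.74449894 250.33536794]
[353.19001793 122.32468696]
```

View pics/f_zoom.png

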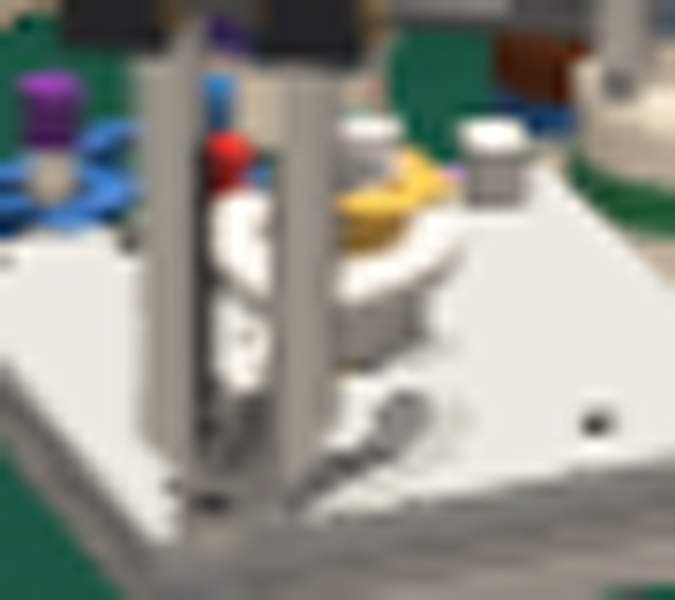

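The rod top and both fork tips sit about (+8,+5) zoomed pixels from prediction, so the fork is aligned laterally with the nut to well under 1 mm. I'll lower it and slide in, watching the forces.

```bash
python3 - <<'E'
from h import *
d=d2(NY)
def st(m):
    print(m,robot.get_eef_pos().round(4),robot.get_contact_force().round(1),robot.get_torque().round(2))
G=ROD-(.116+.035)*d
for z in(.165,.1585,.1565):
    robot.line_to([*G,z+ZO],.1); st(z)
    f=robot.get_contact_force()
    if f[2]>5: break
zz=z
for s in(.025,.018,.012,.006,.002,.0):
    robot.line_to([*(ROD-(.116+s)*d),zz+ZO],.08); st(s)
    if np.linalg.norm(robot.get_contact_force()[:2])>12: break
print(robot.get_t())
snap("g",[.62,-.02,.16],2,f=12,cams=("scene",))
E
```

```text
0.165 [ 0.5298 -0.0926  0.1342] [-0.6  0.4 -2.3] [-0.09  0.07  0.01]
0.1585 [ 0.5302 -0.0928  0.1283] [ 0.8 -0.1 -2. ] [-0.11  0.12  0.03]
0.1565 [ 0.5304 -0.0929  0.1265] [-0.8 -0.3 -2.4] [-0.08  0.05  0.01]
0.025 [ 0.5386 -0.0863  0.1265] [-0.1 -0.2 -2.7] [-0.08  0.08  0.06]
0.018 [ 0.544  -0.0821  0.1264] [ 0.2  0.3 -1.7] [-0.09  0.08 -0.02]
0.012 [ 0.5486 -0.0785  0.1264] [ 1.6  0.2 -2. ] [-0.08  0.05 -0.03]
0.006 [ 0.5533 -0.0748  0.1265] [ 0.6 -0.  -2.1] [-0.13  0.08  0.  ]
0.002 [ 0.5564 -0.0724  0.1265] [-0.5  0.1 -1.9] [-0.13  0.08 -0.01]
0.0 [ 0.5579 -0.0712  0.1265] [ 0.1  0.  -2.6] [-0.08  0.06 -0.05]
21.3833
scene origin 213 148
```

View pics/g_scene.png

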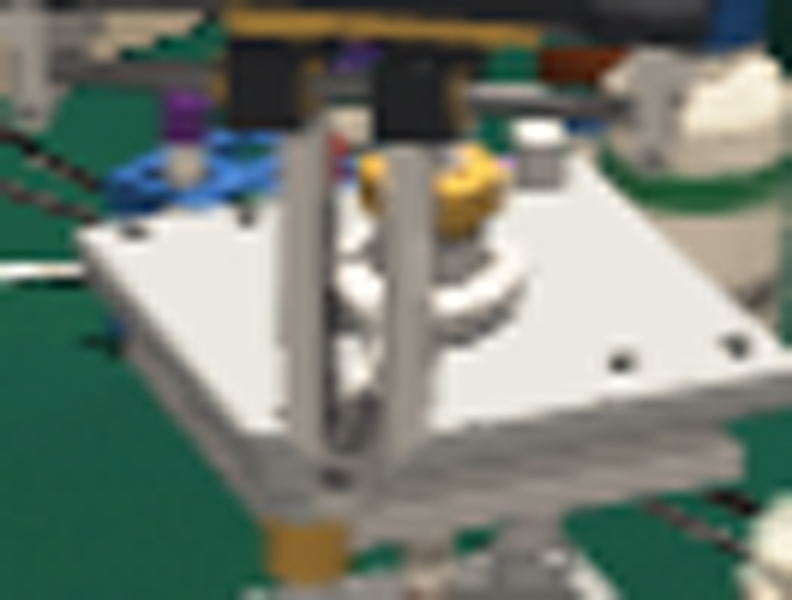

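The fork straddles the steel nut below the brass one and slid in with no force. Now I'll lower to the plate and push on until the mouth bottoms.

```bash
python3 - <<'E'
from h import *
d=d2(NY)
def st(m):
    print(m,robot.get_eef_pos().round(4),robot.get_contact_force().round(1),robot.get_torque().round(2))
for z in(.1545,.153,.152,.151,.150,.149):
    robot.line_to([*(ROD-.116*d),z+ZO],.08); st(z)
    if robot.get_contact_force()[2]>2: break
zz=z
for s in(-.0015,-.003,-.0045,-.006,-.0075):
    robot.line_to([*(ROD-(.116+s)*d),zz+ZO],.08); st(s)
    if robot.get_contact_force()[:2]@d<-5: break
print(s,zz,robot.get_t())
E
```

```text
0.1545 [ 0.5576 -0.0712  0.1242] [-0.7 -0.3 -1.6] [-0.08  0.08 -0.03]
0.153 [ 0.5579 -0.0712  0.123 ] [ 0.2 -0.4 -2.3] [-0.03  0.08 -0.01]
0.152 [ 0.5579 -0.0713  0.1221] [ 0.3 -0.3 -1.5] [-0.09 -0.03 -0.02]
0.151 [ 0.558  -0.0713  0.1213] [ 0.1  0.7 -0.3] [-0.03  0.01  0.01]
0.15 [ 0.5581 -0.0714  0.1211] [-2.3 -0.4  4.8] [ 0.02  0.36 -0.01]
-0.0015 [ 0.5587 -0.0711  0.121 ] [-3.3 -1.8  5.7] [-0.31  0.63 -0.  ]
-0.003 [ 0.5597 -0.0704  0.1211] [-3.5 -2.2  6.1] [-0.37  0.73 -0.01]
-0.0045 [ 0.5608 -0.0697  0.1211] [-4.1 -3.   6.5] [-0.45  0.78 -0.01]
-0.0045 0.15 23.4833
```

```bash
python3 - <<'E'
from h import *
d=d2(NY)
def st(m):
    print(m,robot.get_eef_pos().round(4),robot.get_contact_force().round(1),robot.get_torque().round(2))
z=.152
for s in(-.0045,-.006,-.0075,-.009):
    robot.line_to([*(ROD-(.116+s)*d),z+ZO],.08); st(s)
    if robot.get_contact_force()[:2]@d<-3: break
print(robot.get_t())
snap("h",[.62,-.02,.16],3,f=12,cams=("scene",))
E
```

```text
-0.0045 [ 0.5606 -0.0691  0.1213] [-2.7 -2.8  0.1] [-0.62  0.56 -0.08]
23.7333
scene origin 213 148
```

View pics/h_scene.png

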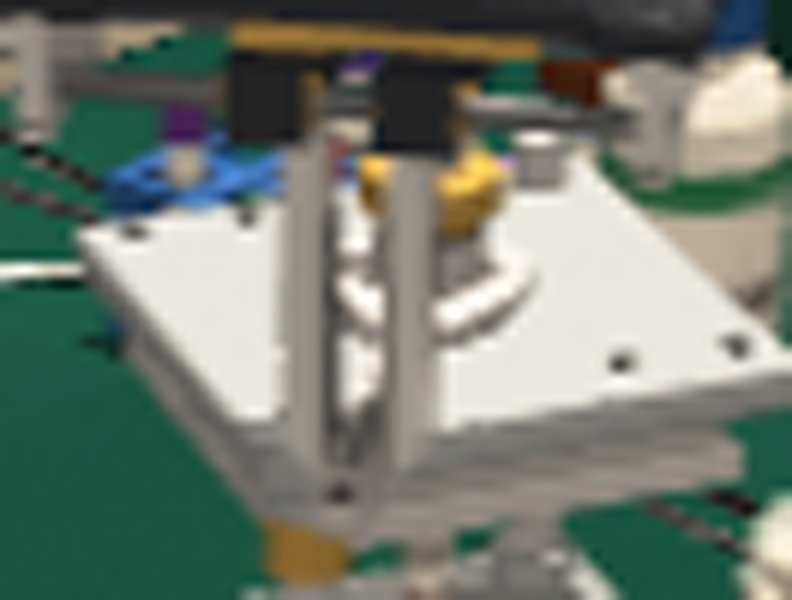

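At the raised height about 4 N remains along the push with no vertical load, so the mouth is bottomed. I'll back off about 1 mm, release, retreat and look.

```bash
python3 - <<'E'
from h import *
d=d2(NY)
G=ROD-(.116-.0030)*d
robot.line_to([*G,.1515+ZO],.08)
print(robot.get_contact_force().round(1))
jaws.command_gripper(.026)
robot.line_to([*G,.24+ZO],.3)
q=np.array(robot.get_qpos()); q[0]+=1.3
robot.goto_joints(q)
print(robot.get_t())
snap("i",[.61,-.03,.16],3,f=10)
E
```

```text
[-0.5 -0.7 -1. ]
27.4417
scene origin 205 145
top origin 188 142
```

View pics/i_scene.png

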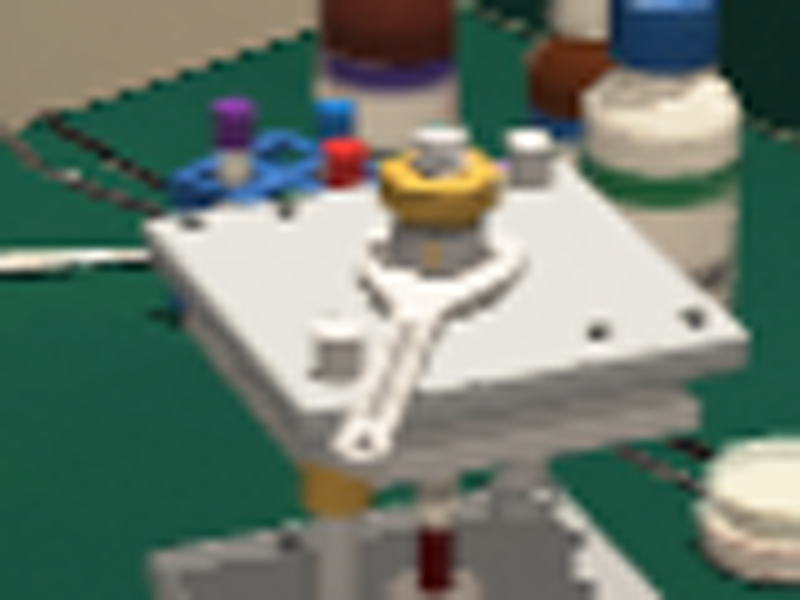

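View pics/i_top.png

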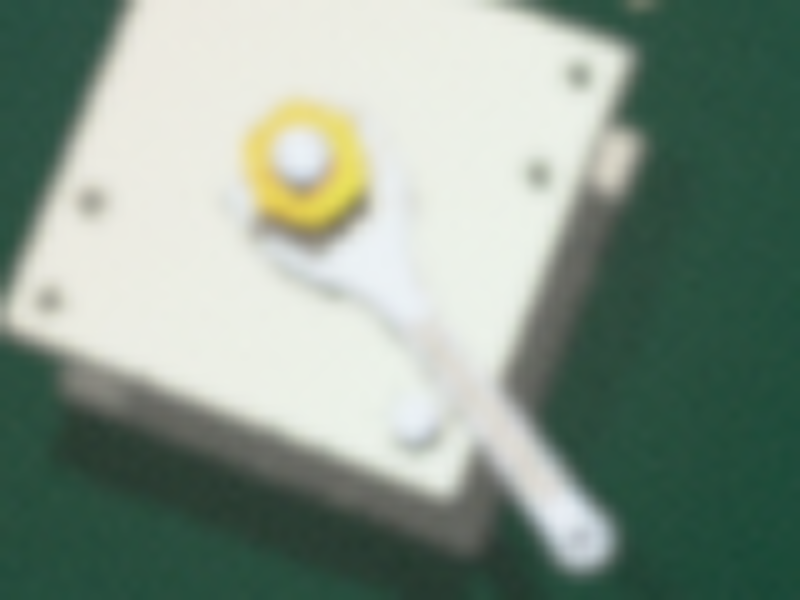

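The spanner lies flat around the steel nut with its handle over the mark, and there is a visible gap to the pillar at top crop (418,418). Next I need its yaw and the jam nut's orientation.

```bash
cat > jam.py <<'E'
from h import *
def jam(f,cam):
    im=cv2.imread(f);u,v=np.round(proj(cam,[*ROD,.185])).astype(int)
    k=8;c=cv2.resize(im[v-14:v+14,u-14:u+14],None,fx=k,fy=k,interpolation=cv2.INTER_CUBIC)
    lab=cv2.cvtColor(c,cv2.COLOR_BGR2LAB)[...,2].astype(float)
    m=(lab>150).astype(np.uint8)
    cs=max(cv2.findContours(m,cv2.RETR_EXTERNAL,cv2.CHAIN_APPROX_NONE)[0],key=cv2.contourArea)
    h=cv2.convexHull(cs)[:,0].astype(float)
    px=(h+.5)/k-.5+[u-14,v-14]
    return px
def prof(f,cam,z):
    px=jam(f,cam);P=np.array([onz(cam,*p,z)[:2] for p in px])*1000
    rr=cv2.minEnclosingCircle(P.astype(np.float32))
    # dense hull outline
    Q=np.concatenate([np.linspace(P[i],P[(i+1)%len(P)],20,endpoint=False) for i in range(len(P))])
    c=Q.mean(0) if 0 else np.array([(Q[:,0].max()+Q[:,0].min())/2,(Q[:,1].max()+Q[:,1].min())/2])
    a=np.arctan2(*(Q-c).T[::-1]);r=np.hypot(*(Q-c).T)
    g=np.linspace(-np.pi,np.pi,361)[:-1];o=np.argsort(a);ri=np.interp(g,a[o],r[o],period=2*np.pi)
    F=np.fft.fft(ri*np.exp(0))/360
    c6=np.mean(ri*np.exp(-6j*g));ph=np.degrees(np.angle(c6))/6*1
    # max of r at angle: cos(6g+angle) -> g=-angle/6 ; c6=mean(r e^{-6ig}) => r~2|c6|cos(6g+arg c6)
    print(cam,"centre",c.round(1),"meanr",ri.mean().round(1),"amp",abs(2*c6).round(2),"corner at",round(-ph if False else (np.degrees(np.angle(c6))/6)%60,1))
    return c,g,ri
if __name__=="__main__":
    import sys
    t=sys.argv[1]
    for f,cam in((f"pics/{t}_top_full.png","top"),(f"pics/{t}_scene_full.png","scene")):
        prof(f,cam,.186)
    # synthetic sign check
E
python3 jam.py i
python3 - <<'E'
import numpy as np
g=np.linspace(-np.pi,np.pi,361)[:-1];r=20+np.cos(6*(g-np.radians(20)));c6=np.mean(r*np.exp(-6j*g));print("check20:",(np.degrees(np.angle(c6))/6)%60, (-np.degrees(np.angle(c6))/6)%60)
from h import *
a=onz("top",58.25+187.6,54.5+141.6,.158);print("tail",a,np.hypot(*(a[:2]-ROD)))
for p in((455,375),(490,420),(530,475)):  # handle axis pts
    q=onz("top",p[0]/10+187.55,p[1]/10+141.55,.158);e=ROD-q[:2];print(q,np.degrees(np.arctan2(e[1],e[0])))
im=cv2.imread("pics/i_top_full.png");u,v=217,157
cv2.imwrite("pics/i_jam.png",cv2.resize(im[v-14:v+16,u-18:u+22],None,fx=20,fy=20,interpolation=cv2.INTER_CUBIC))
im=cv2.imread("pics/i_scene_full.png");u,v=249,166
cv2.imwrite("pics/i_jams.png",cv2.resize(im[v-14:v+16,u-18:u+22],None,fx=20,fy=20,interpolation=cv2.INTER_CUBIC))
E
```

```text
top centre [649.6   1.1] meanr 19.8 amp 0.45 corner at 45.7
scene centre [643.7  -8.9] meanr 25.1 amp 0.51 corner at 34.1
check20: 40.0 20.000000000000004
tail [ 0.53682295 -0.08554668  0.158     ] 0.1413779405925081
[ 0.58968236 -0.04464659  0.158     ] 37.27472174377108
[ 0.57567528 -0.05586784  0.158     ] 37.55101504330008
[ 0.55860278 -0.06867145  0.158     ] 37.42301437970925
```

View pics/i_jam.png

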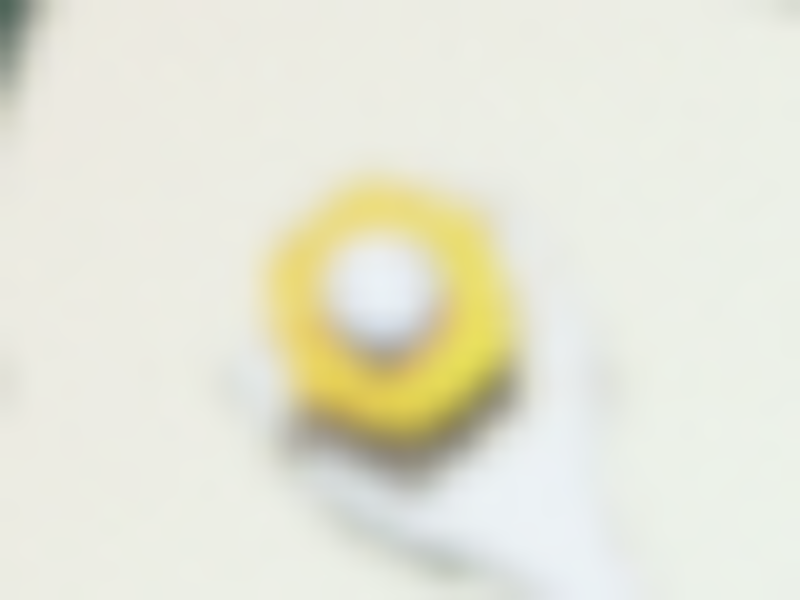

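View pics/i_jams.png

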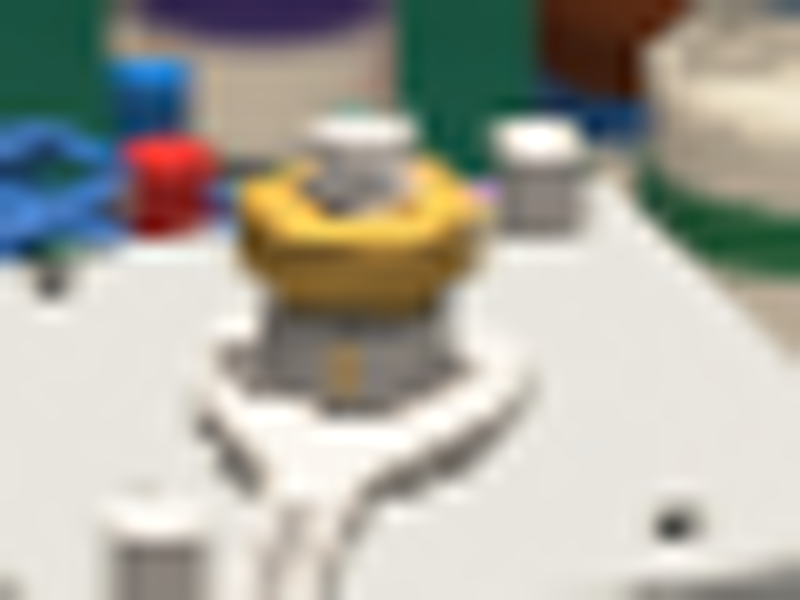

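The spanner yaw is about 37.4°, against a nut at about 38°. A jam nut corner lies at about 12° (mod 60°). One grip starting at j6 ≈ -1.9 leaves more than 4 rad of clockwise travel.

```bash
python3 - <<'E'
from h import *
Y=np.radians(12.)
jaws.command_gripper(.056,20)
robot.movep([*ROD,.25+ZO],[0,PI/2,Y])
print(robot.get_qpos().round(3),robot.get_t())
robot.line_to([*ROD,.166+ZO],.15)
robot.sleep(.2)
F=lambda n=8:(np.mean([robot.get_contact_force() for _ in range(n)],0),np.mean([robot.get_torque() for _ in range(n)],0))
t0=robot.get_t();f,m=F();print("pre",f.round(2),m.round(3),robot.get_t()-t0, robot.get_eef_pos())
np.save("tz0.npy",m)
jaws.command_gripper(.03,10)
f,m=F();print("gr",f.round(2),m.round(3),robot.get_opening(),robot.get_t())
snap("j",[.64,-.01,.17],1,f=12,cams=("scene",))
E
```

```text
[-0.085  0.31   1.021  0.     1.811 -1.867] 30.8
pre [-0.11 -0.3   0.82] [ 0.067 -0.132  0.035] 0.0 [6.49918286e-01 4.40743550e-04 1.37874024e-01]
gr [-0.24 -3.54  0.38] [-0.544 -0.165 -0.018] 0.03568383415381929 32.1583
scene origin 215 143
```

View pics/j_scene.png

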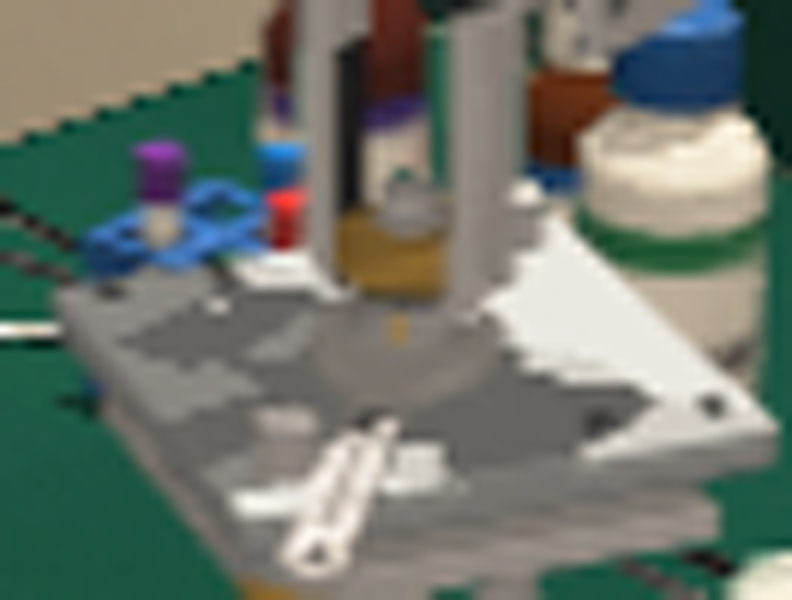

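The gripper holds the brass flats with a 35.7 mm opening and a 3.5 N side force. I'll shift about 0.6 mm to relieve that, tighten the grip, and turn clockwise in steps.

```bash
cat > turn.py <<'E'
from h import *
def F(n=10):
    return np.mean([robot.get_contact_force() for _ in range(n)],0),np.mean([robot.get_torque() for _ in range(n)],0)
def step(da):
    q=np.array(robot.get_qpos());
    tgt=np.load("qt.npy");tgt[5]+=da;np.save("qt.npy",tgt);robot.goto_joints(tgt)
    f,m=F();q5=robot.get_qpos()[5]
    print(f"t {robot.get_t():.2f} cmd {tgt[5]:.3f} q {q5:.3f} tz {m[2]:.3f} f {f.round(1)}",flush=True);return m[2],f
E
python3 - <<'E'
from turn import *
p=robot.get_eef_pos()
robot.line_to([ROD[0],ROD[1]-.0006,.166+ZO],.05)
jaws.command_gripper(.03,60)
f,m=F();print(f.round(2),m.round(3),robot.get_opening(),robot.get_t())
q=np.array(planner.inverse_kinematics([ROD[0],ROD[1]-.0006,.166+ZO],[0,PI/2,np.radians(12.)]));np.save("qt.npy",q);print(q.round(3),robot.get_qpos().round(3))
step(.05)
step(.3)
step(.3)
E
```

```text
[ 1.39 -4.1   2.68] [-0.713 -0.259 -0.036] 0.035446111429176586 32.675
[-0.087  0.318  1.176  0.     1.648 -1.868] [-8.800e-02  3.180e-01  1.175e+00 -1.000e-03  1.648e+00 -1.868e+00]
t 32.92 cmd -1.818 q -1.819 tz 0.010 f [ 0.7 -5.5  3.4]
t 33.32 cmd -1.518 q -1.519 tz -0.036 f [ 1.2 -5.4  3.3]
t 33.71 cmd -1.218 q -1.219 tz 0.011 f [ 1.  -6.4  3.7]
```

```bash
python3 - <<'E'
from turn import *
for i in range(9):
    tz,f=step(.2)
    if tz>.055: break
E
```

```text
t 34.02 cmd -1.018 q -1.019 tz -0.043 f [ 0.4 -5.6  2.6]
t 34.33 cmd -0.818 q -0.819 tz -0.030 f [ 0.2 -5.7  3.6]
t 34.63 cmd -0.618 q -0.619 tz -0.032 f [-0.4 -6.   4.1]
t 34.94 cmd -0.418 q -0.419 tz 0.020 f [-0.4 -6.7  2.9]
t 35.25 cmd -0.218 q -0.219 tz 0.012 f [-0.8 -6.8  3.6]
t 35.56 cmd -0.018 q -0.019 tz -0.016 f [-0.9 -5.9  3.4]
t 35.87 cmd 0.182 q 0.181 tz 0.024 f [-1.2 -6.7  3.3]
t 36.17 cmd 0.382 q 0.381 tz 0.162 f [-2.1 -6.2  4.2]
```

```bash
python3 - <<'E'
from turn import *
for i in range(5):
    tz,f=step(.06)
    if tz>.26: break
E
```

```text
t 36.42 cmd 0.442 q 0.440 tz 0.237 f [-0.9 -6.6  4. ]
t 36.67 cmd 0.502 q 0.500 tz 0.305 f [-2.6 -7.4  3.7]
```

```bash
python3 - <<'E'
from turn import *
for i in range(4):
    robot.sleep(.05);f,m=F();print(m[2].round(3))
snap("k",[.63,-.02,.16],2,f=12,cams=("scene",))
E
```

```text
0.285
0.309
0.302
0.286
scene origin 215 147
```

View pics/k_scene.png

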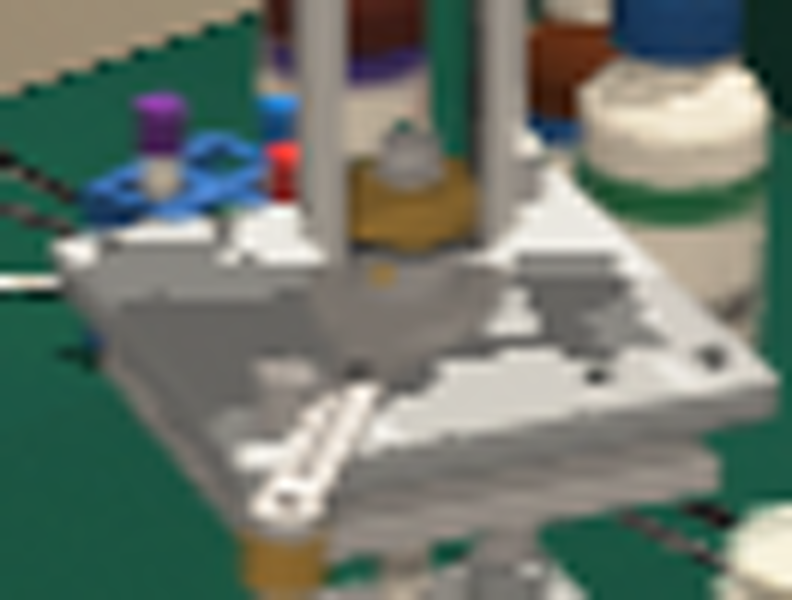

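The handle now leans on the pillar and the nut's mark has moved left a little to (382,273). The resting torque reads about 0.295, so the real value is 0.30–0.45. One more small step.

```bash
python3 - <<'E'
from turn import *
step(.04)
v=[]
for i in range(4):
    robot.sleep(.05);f,m=F();v.append(m[2])
print(np.round(v,3),np.mean(v),robot.get_t())
im=cv2.imread("pics/k_scene_full.png");u,v=249,168
cv2.imwrite("pics/k_jams.png",cv2.resize(im[v-14:v+16,u-18:u+22],None,fx=20,fy=20,interpolation=cv2.INTER_CUBIC))
E
```

```text
t 37.23 cmd 0.542 q 0.540 tz 0.390 f [-1.5 -6.4  3.5]
[0.295 0.286 0.324 0.373] 0.31965763033279315 37.425
```

View pics/k_jams.png

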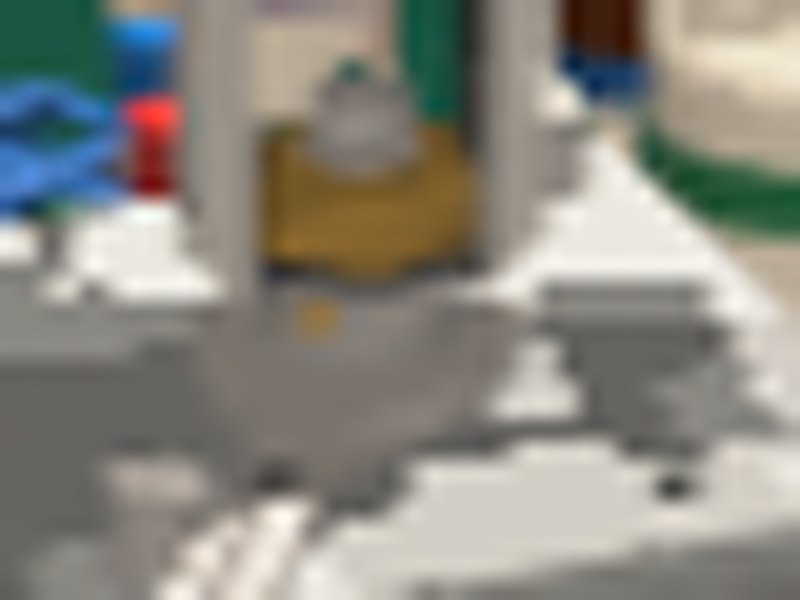

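Resting readings are about 0.32 and 0.39 just after the move. Allowing for the ≤0.15 lag, the peak is 0.33–0.48, centred near 0.4. I'll stop tightening, release, and look.

```bash
python3 - <<'E'
from turn import *
jaws.command_gripper(.056,20)
p=robot.get_eef_pos()
robot.line_to([ROD[0],ROD[1],.25+ZO],.3)
q=np.array(robot.get_qpos()); q[0]+=1.0; q[1]-=.2
robot.goto_joints(q)
print(robot.get_t())
snap("l",[.61,-.03,.16],3,f=10)
im=cv2.imread("pics/l_scene_full.png");u,v=249,168
cv2.imwrite("pics/l_jams.png",cv2.resize(im[v-14:v+16,u-18:u+22],None,fx=20,fy=20,interpolation=cv2.INTER_CUBIC))
E
```

```text
40.6167
scene origin 205 145
top origin 188 142
```

View pics/l_jams.png

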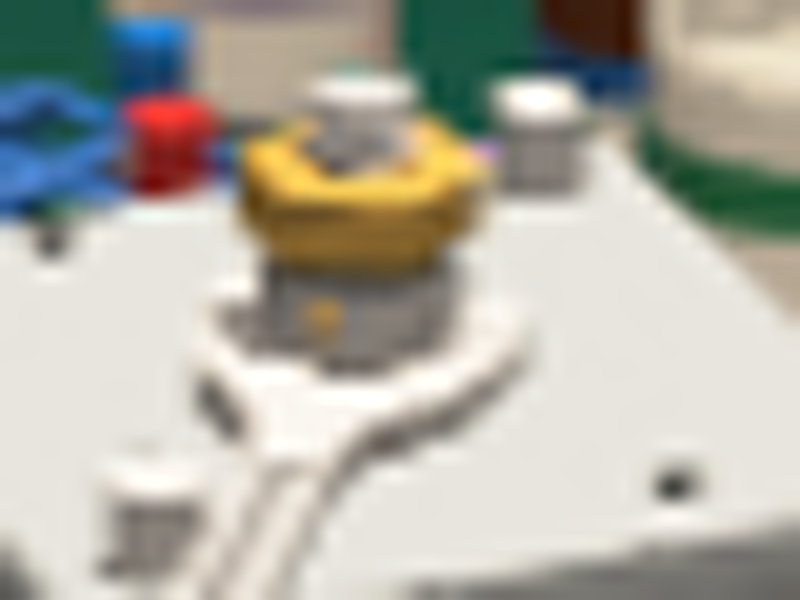

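View pics/l_top.png

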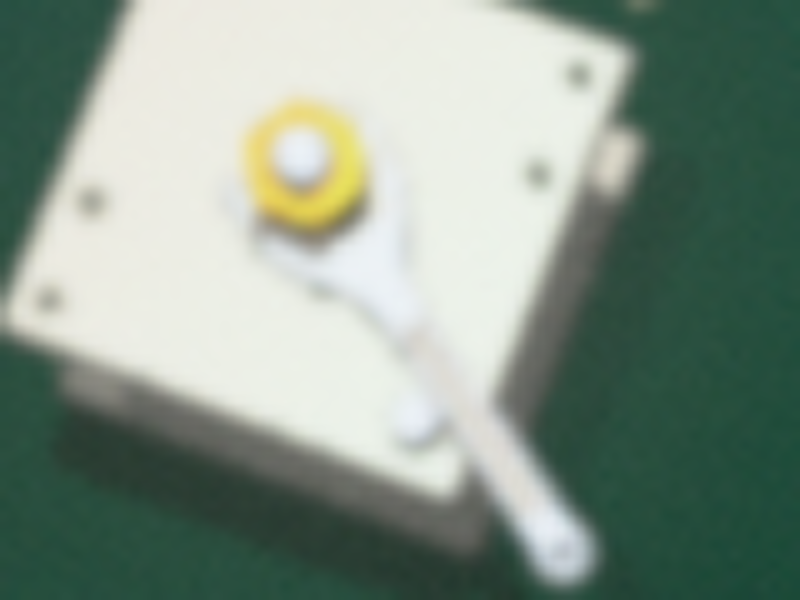

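View pics/l_scene.png

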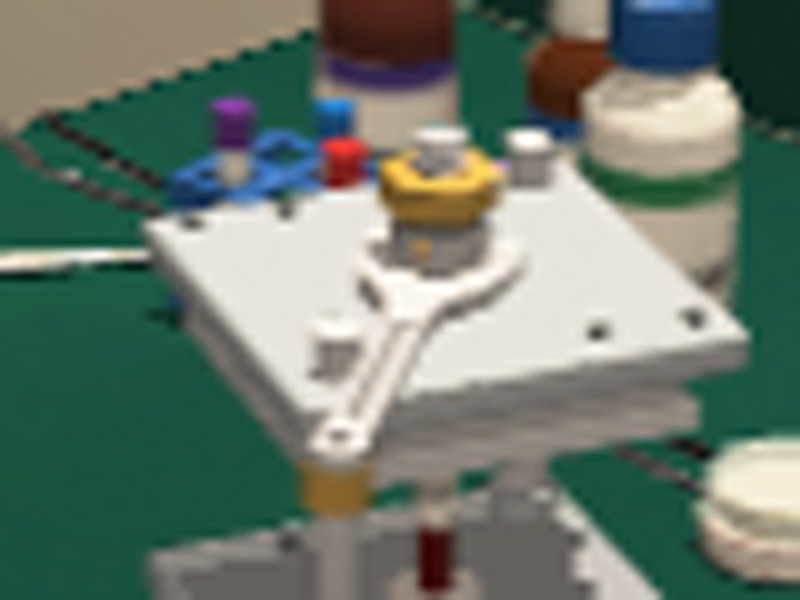

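The jam nut is down and the handle is against the pillar: in the scene crop the pillar edge at 360 meets the handle's left edge at about 365. The mark has rotated only slightly. Now I'll measure the handle's line to re-grip it.

```bash
python3 - <<'E'
from h import *
P=[onz("top",(x+.5)/10-.5+188,(y+.5)/10-.5+142,.158)[:2] for x,y in((423,345),(468,420),(520,493),(562,553))]
P=np.array(P,np.float32);print(P.round(4).tolist())
vx,vy,x0,y0=cv2.fitLine(P,cv2.DIST_L2,0,.01,.01).ravel()
if vx<0:vx,vy=-vx,-vy
print("yaw",np.degrees(np.arctan2(vy,vx)),"offset from rod",(ROD-[x0,y0])@[-vy,vx],"tail dist",np.linalg.norm(P[-1]-ROD))
Q=np.array([onz("top",(x+.5)/10-.5+188,(y+.5)/10-.5+142,.158)[:2] for x,y in((455,375),(490,420),(530,475),(582,545))],np.float32)
vx,vy,x0,y0=cv2.fitLine(Q,cv2.DIST_L2,0,.01,.01).ravel();
if vx<0:vx,vy=-vx,-vy
print("before yaw",np.degrees(np.arctan2(vy,vx)),(ROD-[x0,y0])@[-vy,vx],np.linalg.norm(Q[-1]-ROD))
for y in(32,34): 
  d=d2(np.radians(y)); print(y,planner.inverse_kinematics([*(ROD-.12*d),.2],[0,PI/2,np.radians(y)+PI]))
E
```

```text
[[0.5989999771118164, -0.03440000116825104], [0.5756000280380249, -0.04899999871850014], [0.5529000163078308, -0.065700002014637], [0.5343999862670898, -0.07909999787807465]]
yaw 34.79739 offset from rod -0.00040409162256337935 tail dist 0.13953552699417343
before yaw 37.507324 -0.00014937014956462928 0.1410677570774887
32 [-2.17712914e-01  8.57335677e-02  1.32315754e+00 -4.44089210e-16
  1.73270155e+00  7.94578053e-01]
34 [-2.23045615e-01  9.17336037e-02  1.31668894e+00 -4.44089210e-16
  1.73317011e+00  7.54338766e-01]
```

The handle yaw is about 34.8°, which agrees with pillar contact (35.1° expected). I'll re-grip, pull the spanner straight off, lift, and lay it back on the open bench.

```bash
python3 - <<'E'
from h import *
y=np.radians(34.8);d=d2(y);n=np.array([-d[1],d[0]])
def st(m): print(m,round(robot.get_t(),2),robot.get_eef_pos().round(4),robot.get_contact_force().round(1),robot.get_torque().round(2),flush=True)
G=ROD-.118*d
jaws.command_gripper(.036,60)
robot.movep([*G,.23+ZO],[0,PI/2,y+PI])
robot.line_to([*G,.1515+ZO],.15); st("down")
jaws.command_gripper(0,60); st("grip"); print(robot.get_opening())
for s,l,z in((.006,0,.1525),(.018,0,.1535),(.028,.001,.154),(.036,.002,.155)):
    robot.line_to([*(G-s*d-l*n),z+ZO],.08); st(s)
    if np.linalg.norm(robot.get_contact_force()[:2])>25: break
snap("m",[.61,-.03,.16],2,f=10,cams=("scene",))
E
```

```text
down 44.41 [ 0.5527 -0.0667  0.1224] [-0.4 -0.4  0.5] [-0.04 -0.03  0.01]
grip 44.92 [ 0.5531 -0.0675  0.1225] [ 0.8 -1.9  3.1] [-0.36 -0.31 -0.01]
0.012607988812645516
0.006 45.17 [ 0.5491 -0.0701  0.1231] [ 5.5  0.6 -0.9] [-0.1  -0.94  0.  ]
0.018 45.47 [ 0.5373 -0.0775  0.1234] [ 1.5 -1.7 -1.2] [-0.36 -0.41 -0.1 ]
0.028 45.74 [ 0.5284 -0.084   0.1234] [-1.  -1.1 -2. ] [-0.32  0.12 -0.12]
0.036 45.99 [ 0.5229 -0.089   0.1247] [ 0.3  0.5 -2.3] [-0.04  0.1   0.04]
scene origin 205 145
```

View pics/m_scene.png

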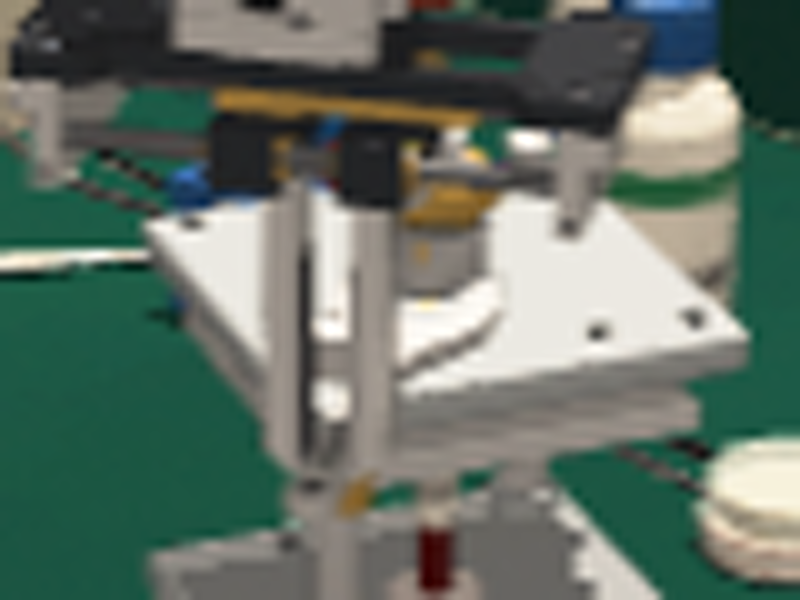

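The fork is off the nut with no residual force, so I'll lift and carry it to its original place.

```bash
python3 - <<'E'
from h import *
y=np.radians(34.8);d=d2(y);n=np.array([-d[1],d[0]])
def st(m): print(m,round(robot.get_t(),2),robot.get_eef_pos().round(4),robot.get_contact_force().round(1),robot.get_torque().round(2),flush=True)
G=ROD-.118*d-.036*d-.002*n
robot.line_to([*G,.175+ZO],.08); st("lift")
robot.line_to([*G,.25+ZO],.25)
g=np.array([.555,-.245])-.118*d2(np.radians(-6.3))
robot.movep([*g,.15+ZO],[0,PI/2,np.radians(-6.3)+PI])
robot.line_to([*g,.03+ZO],.2)
for z in(.012,.007,.004,.0025,.0015):
    robot.line_to([*g,z+ZO],.08); st(z)
    if robot.get_contact_force()[2]>2: break
jaws.command_gripper(.04,20); st("rel")
robot.line_to([*g,.2],.3)
q=np.array(robot.get_qpos()); q[0]+=1.6; q[1]-=.2
robot.goto_joints(q); st("away")
snap("n",[.61,-.03,.16],3,f=10)
E
```

```text
lift 46.49 [ 0.5244 -0.0891  0.1463] [-0.4  0.7 -2.8] [-0.12  0.1  -0.04]
0.012 48.87 [ 0.4377 -0.2321 -0.0179] [ 0.9 -1.  -2.1] [-0.    0.11 -0.01]
0.007 49.12 [ 0.4376 -0.232  -0.0231] [-0.   0.6 -2.1] [0.05 0.18 0.06]
0.004 49.37 [ 0.4379 -0.2322 -0.0259] [-0.4 -0.2 -1. ] [0.06 0.05 0.04]
0.0025 49.62 [ 0.438  -0.2322 -0.0273] [-0.5 -0.2 -1.2] [ 0.01 -0.   -0.01]
0.0015 49.87 [ 0.438  -0.2322 -0.0275] [-1.7  0.5  5.4] [ 0.27  0.4  -0.02]
rel 50.48 [ 0.4376 -0.232  -0.0287] [-0.5  0.2 -0.3] [ 0.07 -0.    0.02]
away 53.88 [0.209  0.4274 0.2945] [ 0.5 -0.1  0.9] [-0.11 -0.02  0.01]
scene origin 205 145
top origin 188 142
```

View pics/n_scene_full.png

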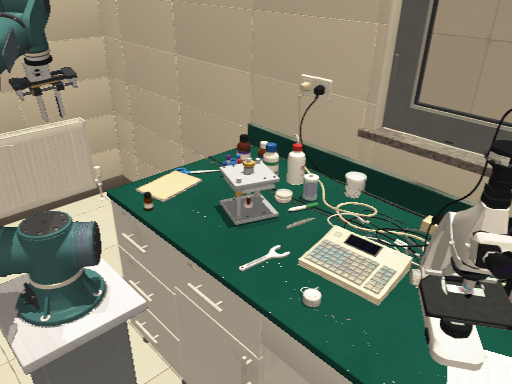

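View pics/n_scene.png

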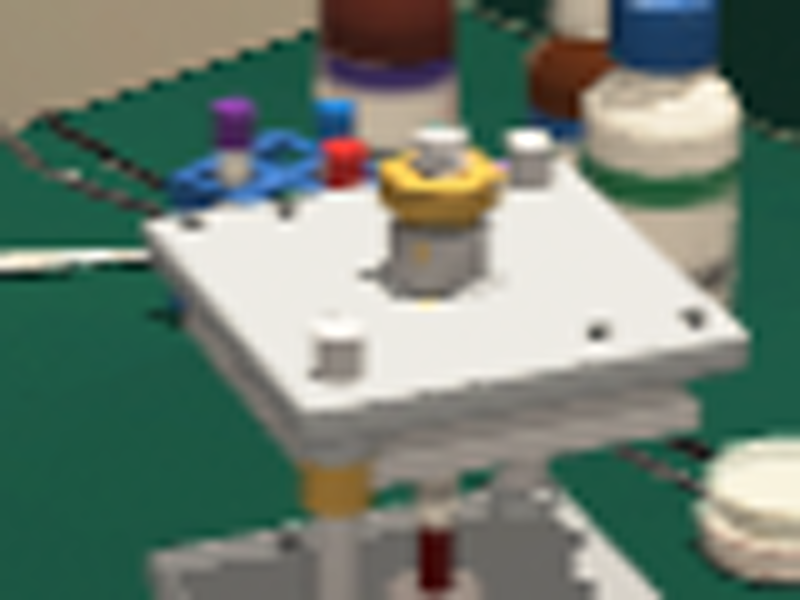

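View pics/n_top_full.png

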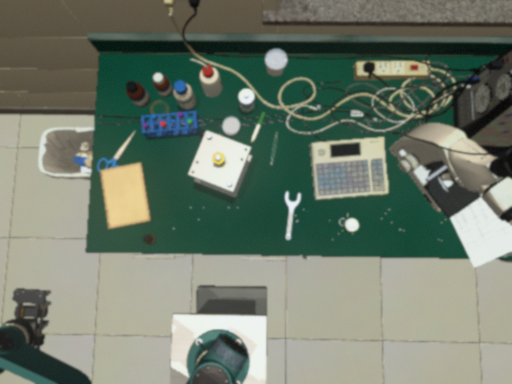

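The spanner is flat on the bench at top pixels (292,192)–(288,239). The press is free, and the tweezers, counter and bottle are at the pixels they started from. The nut's mark sits about 1 px from its line, roughly 8°, within the 30° allowed. Handing in.

```bash
python3 - <<'E'
from h import *
a=cv2.imread("pics/scene1.png").astype(int);b=cv2.imread("pics/n_scene_full.png").astype(int)
for n,p in(("bottle",(148,201)),("tweez",(301,222)),("tally",(312,297))):
    x,y=p;print(n,np.abs(a-b)[y-14:y+14,x-18:x+18].mean().round(2))
robot.close_job();print(robot.get_t())
E
```

```text
bottle 0.39
tweez 0.42
tally 0.35
the job is handed in; nothing more can be done
the job is handed in; nothing more can be done
```

The stop is locked and the job was handed in at about 54 s, within the 72 s limit; no verdict was reported. I fitted the spanner on the stop nut with its handle over the yellow mark. I then turned the jam nut about 2.4 rad clockwise in one grip until the handle leaned on the pillar. After that I pulled the spanner off and laid it flat at its old place on the bench.

**Last checks**
- **Torque:** it read about 0.32 N·m at rest and 0.39 just after the last step. With the stated lag of up to 0.15, the real value is about 0.33–0.48, below the 0.6 limit. I did not check it against the washer's split end, because I could not make that out in the pictures.
- **Stop nut:** its mark ended roughly 8° from its setting, against 30° allowed. This is a coarse estimate from about one pixel. The handle itself turned only about 3°, the rest being play in the mouth.
- **Spanner:** it lies flat, roughly 15 cm clear of the press.
- **Bystanders:** the picture patches around the tweezers, the tally counter and the bottle are unchanged from the start.

**What disagreed**
- **Height reading:** the fingertips stood 30 mm above the reported TCP height. My first grasp therefore closed on nothing above the spanner. I found the offset by touching the bench and used it from then on.
- **Side force:** about 6 N stayed on the gripper while I turned the jam nut; shifting it about 0.6 mm did not remove it.
- **Spanner length:** it measured about 170 mm in the images, not the 180 mm given.

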